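# Change the clogged filter cassettes of a welding-bench fume extractor

## Task

Change the filters of the fume-extraction box: press the red tab of each bay that holds a clogged (black) cassette so that it springs up, lift it out and stand it upright in the yellow tray; then push clean cassettes from the cardboard mat fully home into the emptied bays until they latch, red strip towards the red tabs. Last, lower the spark baffle over the two studs until it lies flush on their shoulders. If one bay already holds a clean cassette, leave it latched as it is; a spare clean cassette stays behind, and do not disturb the other things on the bench.

Things in the scene. Friction and masses are not known exactly. Their poses are not given: they have to be found in the camera images.
- unit: Blue fume-extraction box, fixed; place and yaw vary. Origin: underside, below the middle bay; x points from the fan housing to the row of red latch tabs, y along the three bays. Deck x -60 to 55, y -140 to 140 mm, rim 50 mm high; fan housing x -165 to -60 mm, 84 mm high.
- studs_mid (a point): Midway between the two steel studs, at the height of their shoulders (125 mm above the bench): the middle of the fitted baffle's underside lies here. Studs at y -120 and +120 mm of the box: shoulder 24 mm across, above it a 12 mm pin with tapered tip, up to 152 mm above the bench.
- clogged1: Plug-in filter cassette, clogged: black media, brown frame, dark grip; latched in a bay. Origin: underside centre, z up. Body 100 (x) x 56 (y) mm at heights 26-60 mm, over a foot x -45 to 41, y -25 to 25 mm, chamfered, with the latch striker in a channel under it. Grip bar on top, in the middle: 20 mm thick in x, 44 mm long in y, heights 60-88 mm. About 0.28 kg, most of it in the steel foot.
- clogged2: Plug-in filter cassette, clogged: black media, brown frame, dark grip; latched in a bay. Same size and frame as clogged1.
- clogged3: Plug-in filter cassette, clogged: black media, brown frame, dark grip; latched in a bay. May be absent: then fitted is in its bay.
- fitted: Same cassette, clean (white media, light grey frame, green grip), in some starts already latched in one bay: it stays there. Absent in the others.
- clean1: Same cassette, clean (white media, light grey frame, green grip), on the cardboard mat at the start. +x is the end with a red strip across the top: it latches only with this end towards the red tabs.
- clean3: Same as clean1.
- clean2: Same as clean1.
- mat: Cardboard sheet 270 x 230 x 3 mm on the bench, to the left or right, under the clean cassettes. Origin: underside centre.
- tray: Yellow steel tray for spent cassettes, fixed, open on top, 200 (x) x 230 (y) x 50 mm outside, walls and floor 5 mm. Origin: underside centre. Takes three cassettes side by side, their length along the tray's x.
- baffle: Spark baffle: slotted aluminium plate 96 (x) x 270 (y) x 5 mm, lying on the bench. Origin: underside centre, z up. Two 15 mm holes at y -120 and +120 mm. Handle on top: black bar 14 mm thick in x, 104 mm long in y, heights 35-45 mm, open below. Same either way round. About 0.45 kg.
- bay1 (a point): Centre of the floor of bay 1, 30 mm above the bench, where the origin of a seated cassette lies; axes as the box's. Each bay is a well 92 (x) x 56 (y) mm, 20 mm deep, 72 mm from the next. A spring lifter in its floor (5 to 7 N) holds an unlatched cassette 12 to 16 mm up. Push a cassette straight down from there to the floor (5 to 10 N) and it latches by itself.
- bay2 (a point): Centre of the floor of bay 2, where the origin of a seated cassette lies; axes as the box's. As bay 1.
- bay3 (a point): Centre of the floor of bay 3, where the origin of a seated cassette lies; axes as the box's. As bay 1.
- tab1 (a point): Top centre of the red press tab of bay 1: 30 x 30 mm, 42 mm above the bench, 80 mm from the bay's centre towards the box's +x. Outer end of a sprung rocker whose roller catch is hidden under the cassette. Pressed down (5 N; freed after 14 mm, stop at 21 mm), it frees the cassette, which rises 12 to 16 mm and stays up when the tab is let go.
- tab2 (a point): Top centre of the red press tab of bay 2; as tab1.
- tab3 (a point): Top centre of the red press tab of bay 3; as tab1.
- wirebrush: A bystander on the bench, to be left alone: flat dusting brush, 220 mm.
- spanner: A bystander on the bench, to be left alone: spanner, 200 mm.
- discs: A bystander on the bench, to be left alone: stack of grinding discs, 100 mm across, 24 mm high.
- square: A bystander on the bench, to be left alone: red magnetic welding square, 100 mm.
- bracket: A bystander on the bench, to be left alone: steel angle bracket, 130 mm.
Mind the look-alikes: they are no part of the job. Leave any pink or turquoise look-alike of the clean2 alone.

How it is judged:
By the outcome, as a careful person would: the job done as asked, in the order asked, and still so for the second after the job is handed in, with the robot touching nothing.
Of clogged3, fitted only 1 to 1 are there at a start; the rules pass over those that are not, and their reading is None.
At some moment in a run one of clean1, clean2, clean3, baffle may be knocked a few centimetres aside while the robot is not near it.
Once in a run the grip may slacken for a moment while it holds something.
It also fails if it takes over 210 s, if anything falls off the work surface, if the arm or the gripper's body presses on something with over 40 N, if the wrist force passes 120 N, or if a joint passes its speed limit or range.

## Robot

A 6-joint arm with a two-finger parallel gripper is mounted at the origin on the work surface. World frame = base frame: x ahead of the robot, y to its left, z up, the work surface at z = 0. Lengths are in m, angles in rad, forces in N, time in s.
With the tool pointing down it reaches from about 0.275 to 0.775 m from the base axis. Payload 14.6 kg.
Tool frame: the origin (TCP) lies midway between the tips of the shut fingers; the grasp point (between the pads) lies hold_point_z behind it (hold_point_z is the distance from the TCP to the grasp point, in m); y points along the fingers, x is the direction in which the jaws open and shut, and the axes are right-handed (so a half turn about y gives the same grasp; the last joint's range is limited). The gripper opens to 85 mm and grips with 20 to 120 N. Pads are 22 mm wide; open, the fingers measure 114 mm over their backs; the gripper's body (76 mm by 85 mm) begins 54 mm behind the grasp point. The pads swing forward as they close: fully open they stand 13 mm farther back than shut.
Start: joints at [1.186, 0.263, -0.048, 1.259, 0, 1.415], TCP at [0.12, 0.511, 0.231] pointing down, gripper open.
Joint ranges: [-2.65, 2.65], [-0.89, 1.7], [-1.18, 1.37], [-2.13, 2.11], [-1.35, 1.29], [-3.14, 3.14]. Speed limits (rad/s): [1.89, 1.89, 2.57, 2.79, 3.14, 3.14].

## Interface

Orientations are given as a unit quaternion [w, x, y, z].
In Python, from station import observe, get_image, hand_in, hold_point_z gives the robot as it stands.
- The arm moves only by the tool play_rows, never from a script. Its argument "plan" is a list of rows, each a list of 5 numbers: the closure, from 0 (fully open) to 1 (shut), then the shift along the tool's x, y, z in mm, then the turn about the tool's y in rad. A call has 1 to 20 rows; each row shifts and turns the commanded pose from where the row before left it, along the tool's axes as they then stand; what a row does not reach is not made up. A row lasts 1/12 s, in which the tool goes at most 41.7 mm and 7.16 degrees, less where a joint would pass 70% of its speed; a pose out of reach is approached as far as the arm can. A call with a gripper value outside its range is refused whole. The fingers move at their own pace and stop on an object; "force" is the grip in N (left out, the last holds). Time passes only in rows, so rows that do not move let the fingers close. It gives the time, the measured TCP pose, the force and the opening at its end, in the units of the state.
- observe(): the state, without advancing time (a new reading comes with each control period).
- get_image(name): name is "side" or "top" or "wrist"; returns a dict with "color" (420x560x3 uint8, red, green, blue), "fx", "fy", "cx", "cy" (pixels), "dist" ([k1, k2, p1, p2, k3] as OpenCV has them; the pictures are not rectified), "rvec" (rotation vector, rad) and "tvec" (3), from world to camera coordinates, as OpenCV has them; the wrist camera has in their place "hand_eye" (4x4, takes a point from camera to tool coordinates, whose origin is the TCP and whose axes are the tool frame's). Camera axes: x right, y down, z forward; pixel columns grow to the right and rows downward; lengths in m; the calibration is good to about 2 mm. A picture is of the moment at which its call begins: read the wrist's pose just before it. There is no depth.
- hand_in(): hands the job in, once; it reports no verdict.
The state is a dict: "time_s": time; "joint_positions": joint angles; "qd": joint speeds; "effort": joint torques, N m; "tcp_pos": TCP position; "ee_rot": TCP orientation; "force": force on the tool from outside, world axes, zero at the start; "ft_torque": the same for the moment, N m; "grip_width": opening from 0.0 (shut) to 1.0 (fully open).
Only numpy, scipy, OpenCV 4.12 (cv2) and the standard library are available. Lean on these libraries where they do the work, as an engineer would, in place of code of your own. Each camera call takes 0.05 s, during which the arm holds its last target.

## Working session

There is one attempt and no reset: what is moved stays moved. The work goes in short steps, Python scripts to look and compute and a tool call to move; the robot and the scene stay as the last step left them, time stands still between calls to the robot, and variables do not carry over. Pictures are saved under pics/ and viewed, and the job is handed in when it is done.

Besides the shell and the picture viewer there is one more tool, called after "Call:" as name(argument=value, ...) on one line, values as JSON. play_rows: Moves the arm, as the interface text tells. Its arguments: {"type":"object","properties":{"plan":{"type":"array"},"force":{"type":"number"}},"required":["plan"]}

```bash
ls; mkdir -p pics; python3 - <<'E'
from station import observe,get_image,hold_point_z
import cv2,json
print(hold_point_z); print(observe())
for n in("side","top","wrist"):
    g=get_image(n); cv2.imwrite(f"pics/{n}0.png",g["color"][:,:,::-1])
    print(n,{k:(v.tolist() if hasattr(v,'tolist') else v) for k,v in g.items() if k!="color"})
E
```

```text
pics
0.0187
{'time_s': 0.0, 'joint_positions': array([ 1.18569698e+00,  2.63503213e-01, -4.89262773e-02,  1.25940509e+00,
       -1.91585107e-05,  1.41547443e+00]), 'qd': array([-0.00048421, -0.00190546, -0.00103682, -0.00129877, -0.00053517,
       -0.00031853]), 'effort': array([-8.50643883e-04, -6.37610149e+01,  3.84567904e+01,  1.37333939e-02,
       -2.27697114e-04, -4.33027378e-05]), 'tcp_pos': array([0.11949181, 0.51093911, 0.23083923]), 'ee_rot': array([-0.55383502,  0.55420852,  0.43906955, -0.43970174]), 'force': array([-0.47023396,  0.59304868, -0.36378665]), 'ft_torque': array([ 0.02911311, -0.02426706, -0.03760547]), 'grip_width': 0.9976704215836338}
side {'fx': 381.36293460592054, 'fy': 381.36293460592054, 'cx': 277.021411738285, 'cy': 213.1000821709825, 'dist': [-0.05772554002368713, 0.0, 0.0, 0.0, 0.0], 'rvec': [2.2357470345480035, -0.3871214550255245, 0.2054710166104931], 'tvec': [-0.49356458546375737, 0.20393734619964002, 0.9716794361056109]}
top {'fx': 382.6392177572244, 'fy': 382.6392177572244, 'cx': 278.24652498348337, 'cy': 214.81390566048594, 'dist': [-0.007594848676120171, 0.0, 0.0, 0.0, 0.0], 'rvec': [2.142793850080126, -2.1885328041511523, 0.1356979248613428], 'tvec': [-0.0022344339767358438, 0.5232400068546114, 1.198580118497063]}
wrist {'fx': 333.0069211400804, 'fy': 333.0069211400804, 'cx': 279.3633723825519, 'cy': 210.1209529410563, 'dist': [-0.07127084235212379, 0.0, 0.0, 0.0, 0.0], 'hand_eye': [[0.9999999855247464, -0.0001464326723359932, -8.664858966223535e-05, 1.1888500726420226e-05], [4.522287814700964e-05, -0.2621972891096535, 0.9650142898104872, -0.14315871797733723], [-0.00016402864661392618, -0.96501427976016, -0.2621972786921746, 0.06563925121949538], [0.0, 0.0, 0.0, 1.0]]}
```

View pics/side0.png

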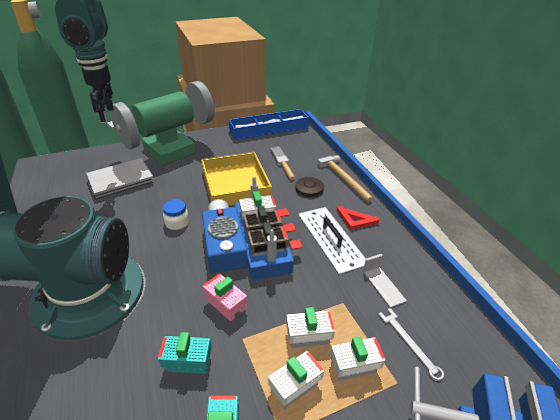

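View pics/top0.png

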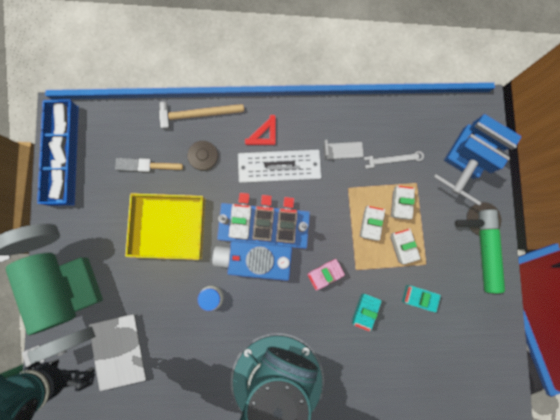

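View pics/wrist0.png

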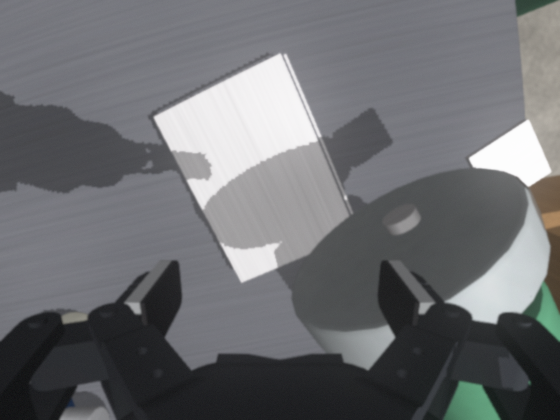

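```bash
cat > h.py <<'E'
import numpy as np,cv2
from scipy.spatial.transform import Rotation as Rn
from station import observe,get_image,hold_point_z
def pose(o=None):
    o=o or observe(); q=o['ee_rot']; R=Rn.from_quat([q[1],q[2],q[3],q[0]]).as_matrix(); return R,o['tcp_pos']
def cam(name):
    """returns dict with K,dist,R,t (world->cam), img"""
    o=observe(); g=get_image(name); K=np.array([[g['fx'],0,g['cx']],[0,g['fy'],g['cy']],[0,0,1.]])
    if name=='wrist':
        R,p=pose(o); T=np.eye(4);T[:3,:3]=R;T[:3,3]=p; W=np.linalg.inv(T@np.array(g['hand_eye'])); Rc,t=W[:3,:3],W[:3,3]
    else: Rc=cv2.Rodrigues(np.array(g['rvec']))[0]; t=np.array(g['tvec'])
    return dict(K=K,d=np.array(g['dist']),R=Rc,t=t,img=g['color'][:,:,::-1].copy())
def proj(c,P):
    P=np.atleast_2d(np.array(P,float)); return cv2.projectPoints(P,cv2.Rodrigues(c['R'])[0],c['t'],c['K'],c['d'])[0][:,0]
def ray(c,uv):
    n=cv2.undistortPoints(np.array(uv,float).reshape(-1,1,2),c['K'],c['d'])[:,0]
    D=np.c_[n,np.ones(len(n))]@c['R']; return -c['R'].T@c['t'],D/np.linalg.norm(D,axis=1)[:,None]
def atz(c,uv,z):
    o,D=ray(c,uv); z=np.broadcast_to(z,len(D)); return o+D*((z-o[2])/D[:,2])[:,None]
def tri(obs):
    A=np.zeros((3,3));b=np.zeros(3)
    for c,uv in obs:
        o,D=ray(c,[uv]); M=np.eye(3)-np.outer(D[0],D[0]); A+=M;b+=M@o
    X=np.linalg.solve(A,b); return X,[np.round(proj(c,X)[0]-uv,1) for c,uv in obs]
def save(c,name): 
    import pickle; pickle.dump(c,open(f'pics/{name}.pkl','wb')); cv2.imwrite(f'pics/{name}.png',c['img'])
def load(name):
    import pickle; return pickle.load(open(f'pics/{name}.pkl','rb'))
def crop(name,x0,y0,x1,y1,s,out,grid=20):
    c=load(name) ; I=cv2.resize(c['img'][y0:y1,x0:x1],None,fx=s,fy=s,interpolation=cv2.INTER_CUBIC)
    for x in range((x0//grid+1)*grid,x1,grid): cv2.putText(I,str(x),(int((x-x0)*s)-10,10),0,.35,(0,255,255),1); cv2.line(I,(int((x+.5-x0)*s),12),(int((x+.5-x0)*s),18),(0,255,255),1)
    for y in range((y0//grid+1)*grid,y1,grid): cv2.putText(I,str(y),(0,int((y-y0)*s)+4),0,.35,(0,255,255),1); cv2.line(I,(24,int((y+.5-y0)*s)),(30,int((y+.5-y0)*s)),(0,255,255),1)
    cv2.imwrite(f'pics/{out}.png',I)
def state():
    o=observe(); R,p=pose(o); print('t',round(o['time_s'],2),'tcp',np.round(p*1000,1),'yaw of tool x',round(np.degrees(np.arctan2(R[1,0],R[0,0])),2),'tilt',np.round(R[:,1],3),'F',np.round(o['force'],1),'w',round(o['grip_width'],3))
E
python3 - <<'E'
from h import *
state()
R,p=pose();print(R.round(3))
for n in("side","top"): save(cam(n),n+'1')
crop('top1',210,185,320,290,7,'cA',10)
crop('top1',230,140,430,275,4,'cB')
crop('side1',195,180,400,420,2.5,'cC')
E
```

```text
t 0.15 tcp [119.5 511.  230.9] yaw of tool x 76.83 tilt [-0.    -0.001 -1.   ] F [-0.5 -0.6 -0.9] w 1.003
[[ 0.228 -0.    -0.974]
 [ 0.974 -0.001  0.228]
 [-0.001 -1.     0.   ]]
```

View pics/cA.png

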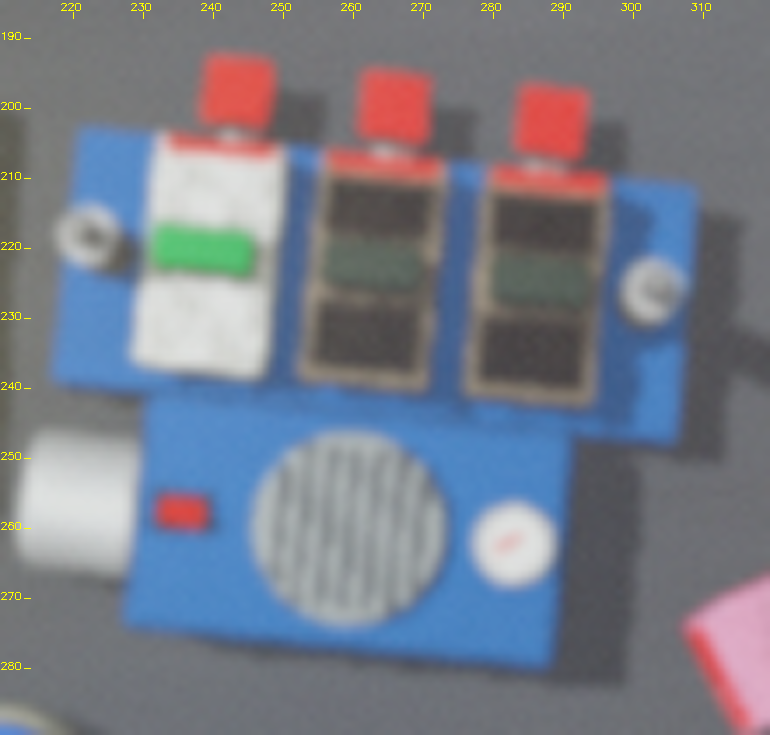

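View pics/cB.png

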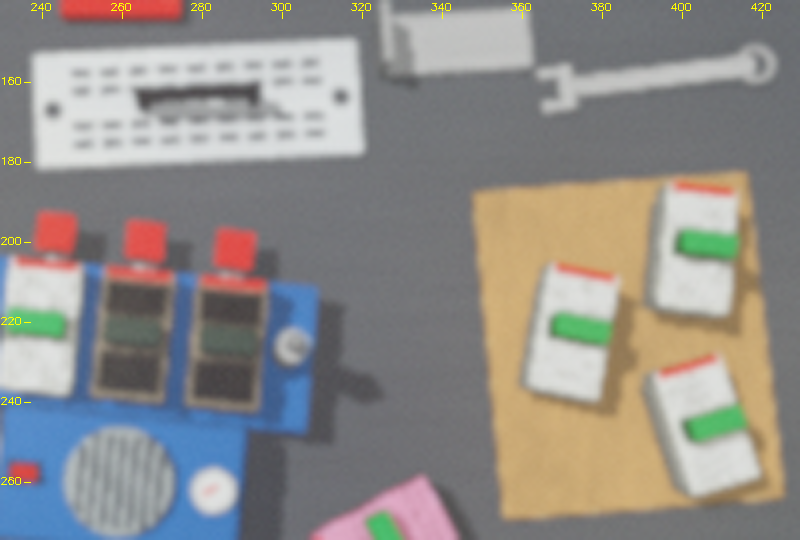

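View pics/cC.png

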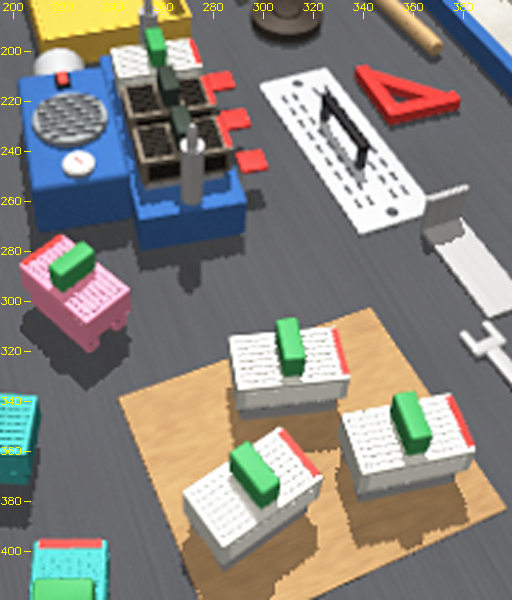

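```bash
cat > fit1.py <<'E'
from h import *
from scipy.optimize import least_squares
T=load('top1');S=load('side1')
print('tabs 3D:')
for a,b in(((243.7,197.4),(281.7,211.9)),((265.9,199.6),(288.1,227.5)),((288.2,201.6),(295.3,243.5))):
    X,r=tri([(T,a),(S,b)]);print((X*1e3).round(1),r)
L=[];
def fit(obs,x0,zfree=True):
    def f(p):
        c,s=np.cos(p[2]),np.sin(p[2]);r=[]
        for cam_,uv,P in obs:
            P=np.array(P)/1e3;W=[p[0]+c*P[0]-s*P[1],p[1]+s*P[0]+c*P[1],P[2]+(p[3] if zfree else 0)]
            r+=list(proj(cam_,W)[0]-uv)
        return r
    s=least_squares(f,x0 if zfree else x0[:3],loss='soft_l1'); print((s.x*[1e3,1e3,180/np.pi,1e3][:len(s.x)]).round(2));print(np.array(f(s.x)).reshape(-1,2).round(1).tolist());return s.x
if __name__=='__main__':
    fit([(T,(243.7,197.4),(80,72,42)),(T,(265.9,199.6),(80,0,42)),(T,(288.2,201.6),(80,-72,42)),
     (T,(220.9,202.6),(55,140,50)),(T,(309.1,211.1),(55,-140,50)),(T,(305.9,247.8),(-60,-140,50)),(T,(216.9,239.2),(-60,140,50)),
     (T,(222.4,218.4),(0,120,152)),(T,(303.4,225.9),(0,-120,152)),
     (S,(281.7,211.9),(80,72,42)),(S,(288.1,227.5),(80,0,42)),(S,(295.3,243.5),(80,-72,42))],[.5,.0,0,0])
    # tray corners etc
    print('stud tip?')
    for z in(0,.003,.06): print(z)
E
python3 fit1.py
python3 - <<'E'
from h import *
crop('top1',110,180,220,275,7,'cD',10)
crop('top1',340,175,440,280,7,'cE',10)
crop('side1',270,290,390,410,6,'cF',10)
E
```

```text
tabs 3D:
[578.2  96.8  39.2] [array([-0.2,  0.7]), array([ 0.7, -0.1])]
[570.8  25.7  36.7] [array([-0.1,  0.5]), array([ 0.5, -0.1])]
[563.4 -45.8  38.9] [array([-0. ,  0.2]), array([ 0.2, -0. ])]
[491.1   34.46  -6.54  -3.5 ]
[[-0.2, 0.6], [-0.0, 0.4], [0.1, 0.5], [0.3, 0.7], [-0.1, 0.4], [0.0, -0.1], [0.3, 0.2], [-1.3, -0.9], [0.2, -0.7], [0.9, 0.0], [0.5, -0.4], [-0.1, 0.2]]
stud tip?
0
0.003
0.06
```

View pics/cD.png

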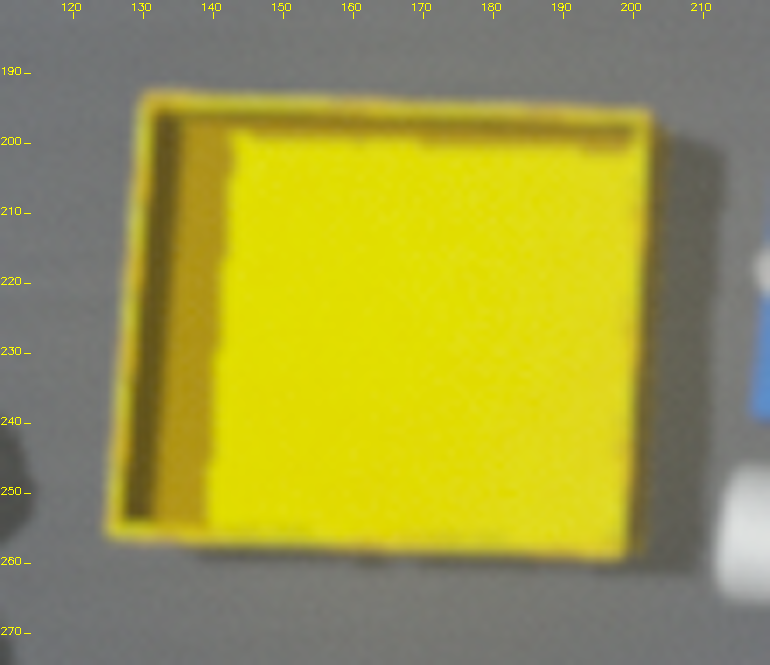

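View pics/cE.png

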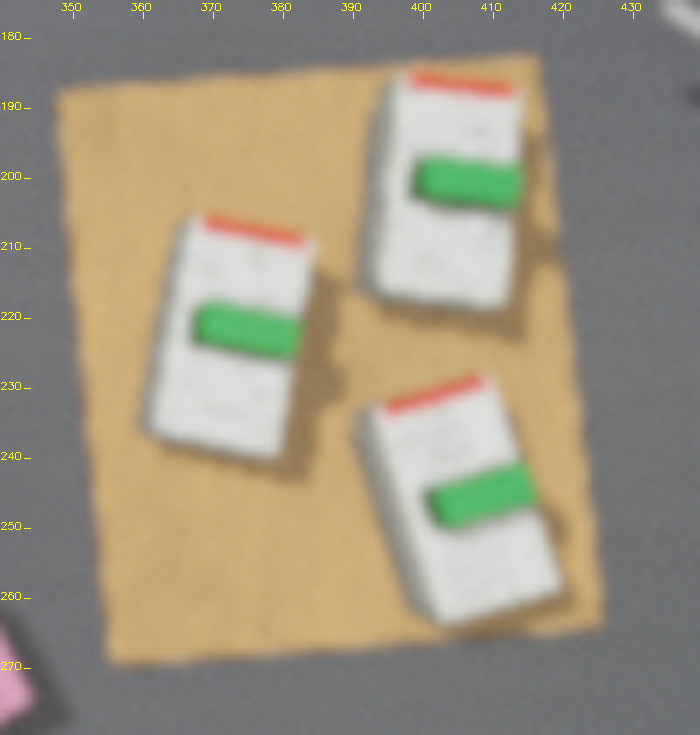

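View pics/cF.png

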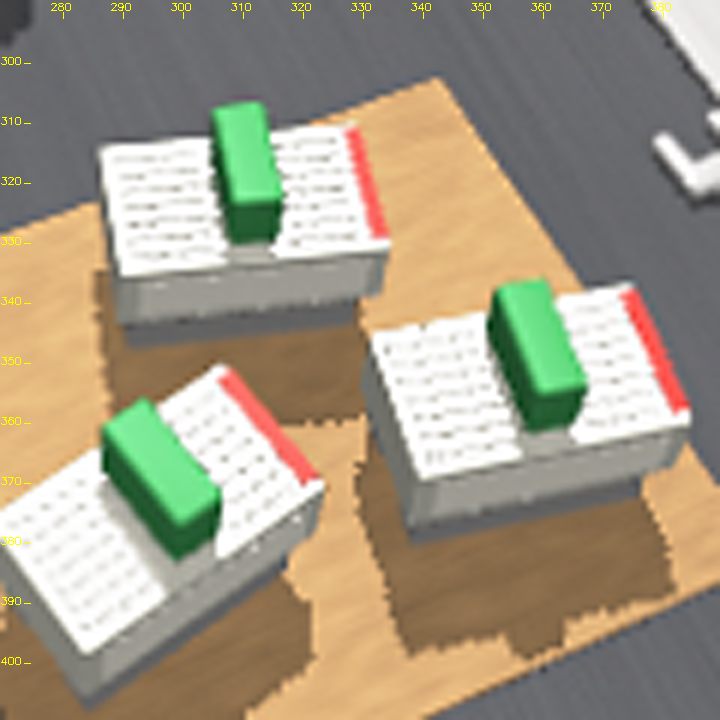

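```bash
python3 - <<'E'
from fit1 import *
print('tray');fit([(T,(130.2,192.6),(100,115,50)),(T,(202.6,197.9-2+.6),(100,-115,50)),(T,(198.8,264.2),(-100,-115,50)),(T,(124.8,256.2),(-100,115,50))],[.5,.3,0,0],False)
for n,u in(('A',(374.9,221.6)),('B',(406.5,200.3)),('C',(409,245.5))): print(n,(atz(T,[u],.091)*1e3).round(0))
for n,u in(('A',(310,313.5)),('B',(359,344.5)),('C',(297.5,370))): print(n,(atz(S,[u],.091)*1e3).round(0))
b=[(252.5,166.3),(314.3,163)]
print('baffle holes',(atz(T,b,.005)*1e3).round(0))
E
```

```text
tabs 3D:
[578.2  96.8  39.2] [array([-0.2,  0.7]), array([ 0.7, -0.1])]
[570.8  25.7  36.7] [array([-0.1,  0.5]), array([ 0.5, -0.1])]
[563.4 -45.8  38.9] [array([-0. ,  0.2]), array([ 0.2, -0. ])]
tray
[491.72 346.54  -4.12]
[[0.4, 0.5], [0.3, 0.3], [-0.6, -4.0], [-0.2, 0.2]]
A [[ 489. -307.   91.]]
B [[ 553. -408.   91.]]
C [[ 414. -407.   91.]]
A [[ 488. -308.   91.]]
B [[ 551. -411.   91.]]
C [[ 412. -420.   91.]]
baffle holes [[ 690.   69.    5.]
 [ 697. -138.    5.]]
```

Call:
play_rows(plan=[[0,0,0,0,0.121],[0,0,0,0,0.121],[0,0,0,0,0.121],[0,0,0,0,0.121],[0,0,0,0,0.121],[0,0,0,0,0.121],[0,0,0,0,0.121],[0,0,0,0,0.121],[0,0,0,0,0.121],[0,0,0,0,0.121],[0,0,0,0,0.121],[0,0,0,0,0.121]])

```text
time_s: 1.25
tcp_pos: [0.1196, 0.5111, 0.2312]
ee_rot: [-0.706, 0.706, -0.041, 0.041]
force: [0.2, -0.0, 0.1]
grip_width: 0.999
```

Call:
play_rows(plan=[[0,24,0,-24,0],[0,24,0,-24,0],[0,24,0,-24,0],[0,24,0,-24,0],[0,24,0,-24,0],[0,24,0,-24,0],[0,24,0,-24,0],[0,24,0,-24,0],[0,24,0,-24,0],[0,24,0,-24,0],[0,24,0,-24,0],[0,24,0,-24,0],[0,24,0,-24,0],[0,24,0,-24,0],[0,24,0,-24,0],[0,24,0,-24,0],[0,24,0,-24,0],[0,15,0,-24,0],[0,0,0,0,0],[0,0,0,0,0]])

```text
time_s: 2.92
tcp_pos: [0.4924, 0.034, 0.2309]
ee_rot: [0.706, -0.706, 0.04, -0.04]
force: [-0.5, 0.2, -0.4]
grip_width: 0.998
```

```bash
python3 - <<'E'
from h import *
state(); save(cam('wrist'),'w1'); cv2.imwrite('pics/w1b.png',cv2.resize(load('w1')['img'],None,fx=1.4,fy=1.4))
E
```

```text
t 2.92 tcp [492.4  34.  230.9] yaw of tool x -6.49 tilt [-0.001  0.    -1.   ] F [-0.5  0.2 -0.4] w 0.998
```

View pics/w1b.png

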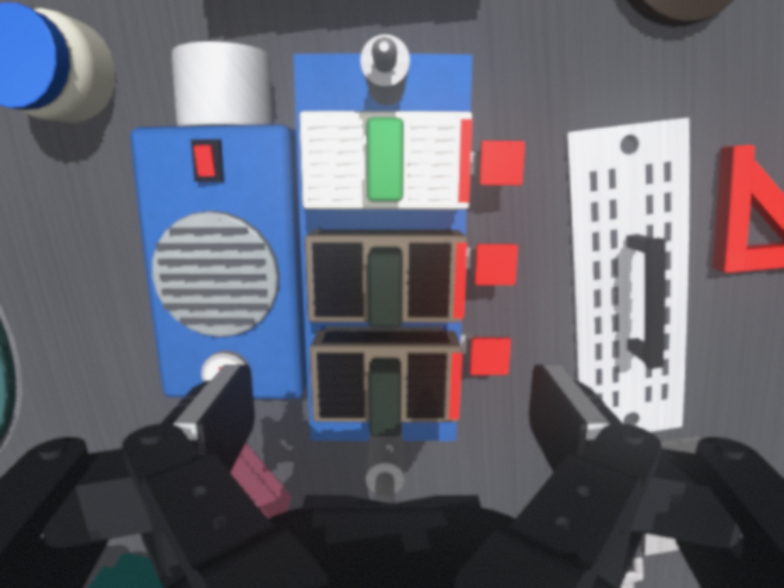

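```bash
sed -i 's/^print(.tabs 3D.*//; /^for a,b in/d; /^    X,r=tri/d' fit1.py; python3 - <<'E'
from fit1 import *
W=load('w1'); s=1/1.4
def q(x,y): return (x*s-.15,y*s-.15)
tabs=[(q(502.5,163),(80,72,42)),(q(496,264.5),(80,0,42)),(q(490.5,356.5),(80,-72,42))]
deck=[(q(294,55),(-60,140,50)),(q(471,55),(55,140,50)),(q(456,440),(55,-140,50))]
grip=[]
b=fit([(W,u,P) for u,P in tabs+deck],[.49,.03,-.1,0])
b=fit([(W,u,P) for u,P in tabs+deck],[.49,.03,-.1,0],False)
# cassettes top grips & bodies: seated z30
f=fit([(W,q(*u),P) for u,P in [((302,112),(-50,28,90)),((471,112),(50,28,90)),((471,208),(50,-28,90)),((305,207),(-50,-28,90))]],[.49,.1,-.1,0])
f=fit([(W,q(*u),P) for u,P in [((305,235),(-50,28,90)),((467,236),(50,28,90)),((465,320),(50,-28,90)),((309,321),(-50,-28,90))]],[.49,.03,-.1,0])
f=fit([(W,q(*u),P) for u,P in [((311,345),(-50,28,90)),((462,346),(50,28,90)),((460,420),(50,-28,90)),((314,421),(-50,-28,90))]],[.49,-.04,-.1,0])
print('stud far pin top, near', (atz(W,[q(385,46),q(384,482)],.152)*1e3).round(1))
print('baffle')
f=fit([(W,q(*u),P) for u,P in [((568,132),(-48,135,5)),((689,119),(48,135,5)),((683,427),(48,-135,5)),((580,437),(-48,-135,5)),((629,144),(0,120,5)),((631,418),(0,-120,5))]],[.69,-.03,0,0])
f=fit([(W,q(*u),P) for u,P in [((568,132),(-48,135,5)),((689,119),(48,135,5)),((683,427),(48,-135,5)),((580,437),(-48,-135,5)),((629,144),(0,120,5)),((631,418),(0,-120,5))]],[.69,-.03,0,0],False)
E
```

```text
[489.42  32.62  -6.58  -0.78]
[[-0.4, 0.0], [0.2, 0.2], [0.1, -0.0], [-0.3, -0.0], [0.4, -0.0], [-0.0, -0.3]]
[489.33  32.65  -6.58]
[[-0.3, -0.0], [0.3, 0.3], [0.1, 0.3], [-0.5, -0.2], [0.4, -0.2], [-0.0, 0.1]]
[498.41 104.62  -6.55  -4.48]
[[-0.2, -0.2], [0.8, -0.1], [-1.7, -0.1], [0.4, 0.5]]
[489.71  32.81  -6.38  -2.15]
[[0.1, -0.0], [0.2, -1.0], [-0.8, 0.7], [0.3, 0.2]]
[481.45 -39.59  -6.46  -2.54]
[[-0.3, 0.2], [0.4, -0.6], [-0.7, 0.5], [0.5, -0.2]]
stud far pin top, near [[503.7 152.4 152. ]
 [477.2 -68.2 152. ]]
baffle
[690.07 -21.34   1.55  -1.47]
[[0.3, 0.1], [-0.4, -0.9], [-1.3, -1.6], [0.1, 2.1], [0.6, 0.4], [0.3, 0.1]]
[689.4  -21.17   1.58]
[[0.1, -0.0], [-0.3, -1.2], [-1.1, -1.1], [0.1, 2.7], [0.6, 0.2], [0.4, 0.7]]
```

Call:
play_rows(plan=[[1,22.5,20,-0.4,0],[1,22.5,20,-0.4,0],[1,22.5,20,-0.4,0],[1,22.5,20,-0.4,0],[1,0,22,0,0],[1,0,22,0,0],[1,0,22,0,0],[1,0,22,0,0],[1,0,6,0,0],[1,0,6,0,0],[1,0,6,0,0],[1,0,6,0,0],[1,0,6,0,0],[1,0,6,0,0],[1,0,3,0,0],[1,0,0,0,0],[1,0,0,0,0]], force=60)

```text
time_s: 4.38
tcp_pos: [0.5829, 0.0233, 0.0249]
ee_rot: [0.706, -0.706, 0.038, -0.04]
force: [5.8, -0.8, 7.3]
grip_width: 0.007
```

```bash
python3 - <<'E'
from h import *
state(); save(cam('wrist'),'w2');save(cam('side'),'s2'); crop('side1',195,180,315,280,6,'s1c');crop('s2' ,195,180,315,280,6,'s2c')
E
```

```text
t 4.38 tcp [582.9  23.3  24.9] yaw of tool x -6.37 tilt [ 0.003 -0.    -1.   ] F [ 5.8 -0.8  7.3] w 0.007
```

View pics/w2.png

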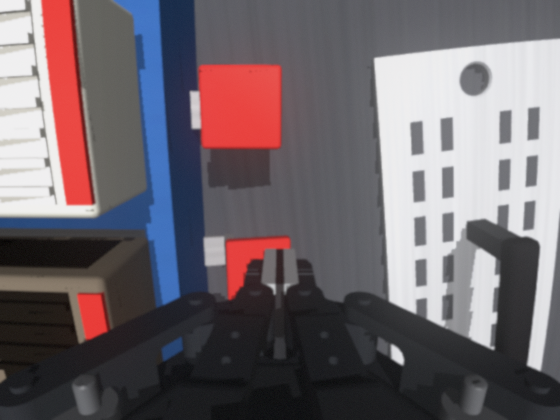

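View pics/s2c.png

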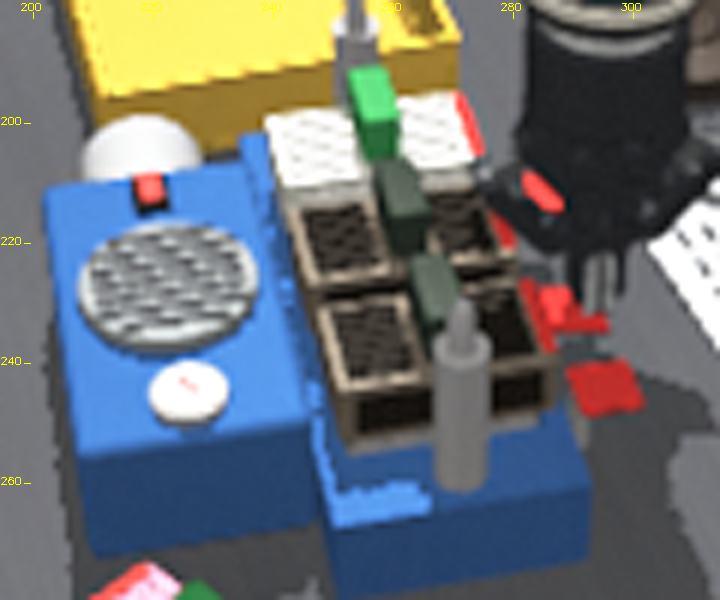

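View pics/s1c.png

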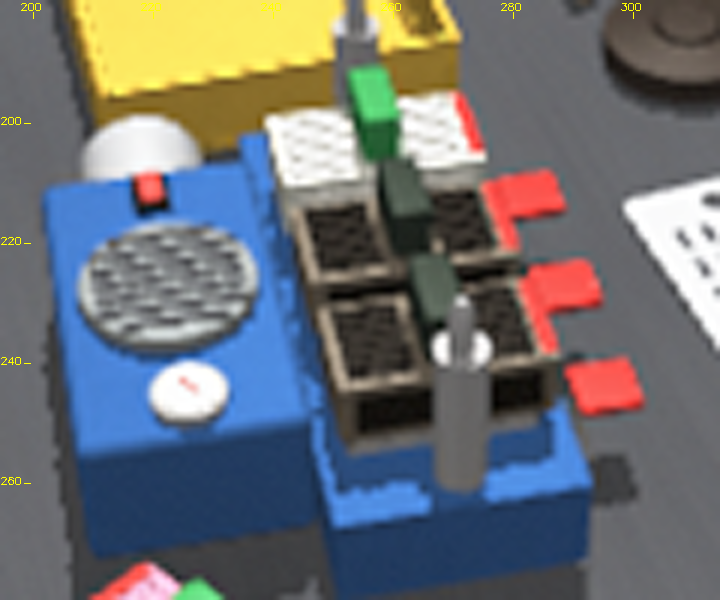

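Call:
play_rows(plan=[[1,0,2,0,0],[1,0,1,0,0],[1,0,0,0,0],[1,0,0,0,0]])

```text
time_s: 4.82
tcp_pos: [0.5832, 0.0232, 0.0222]
ee_rot: [0.706, -0.706, 0.038, -0.041]
force: [6.9, -0.6, 7.4]
grip_width: -0.003
```

```bash
python3 - <<'E'
from h import *
state(); save(cam('side'),'s3');crop('s3' ,195,180,315,280,6,'s3c')
E
```

```text
t 4.82 tcp [583.2  23.2  22.2] yaw of tool x -6.37 tilt [ 0.004 -0.    -1.   ] F [ 6.9 -0.6  7.4] w -0.003
```

View pics/s3c.png

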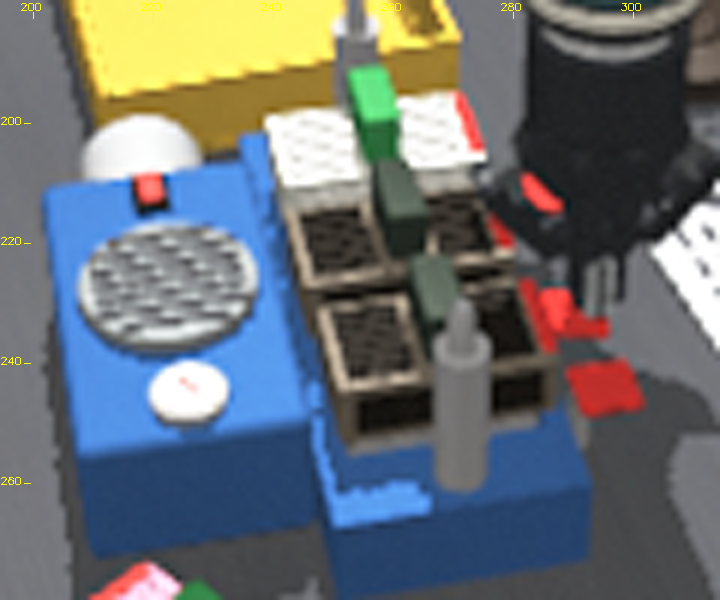

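Call:
play_rows(plan=[[1,3,-10,0,0],[1,0,-15,0,0],[1,0,-20,0,0],[1,0,-20,0,0],[1,0,0,0,0.119],[1,0,0,0,0.119],[1,0,0,0,0.119],[1,0,0,0,0.119],[1,0,0,0,0.119],[1,0,0,0,0.119],[1,0,0,0,0.119],[1,0,0,0,0.119],[1,0,0,0,0.119],[1,0,0,0,0.119],[1,0,0,0,0.119],[1,0,0,0,0]])

```text
time_s: 6.2
tcp_pos: [0.5839, 0.0231, 0.086]
ee_rot: [-0.535, 0.535, -0.463, 0.462]
force: [-0.4, -0.5, -0.4]
grip_width: 0.002
```

```bash
python3 - <<'E'
from h import *
state(); save(cam('side'),'s4');crop('s4' ,195,160,335,280,5,'s4c');save(cam('wrist'),'w4')
R,p=pose()
for t in((581.8,22.0),(573.6,-49.5)): print((R.T@(np.array([*t,45])-p*1e3)).round(1))
E
```

```text
t 6.2 tcp [583.9  23.1  86. ] yaw of tool x -81.69 tilt [-0.001  0.    -1.   ] F [-0.4 -0.5 -0.4] w 0.002
[ 0.7 41.1 -2.4]
[ 70.1  41.1 -21.5]
```

View pics/s4c.png

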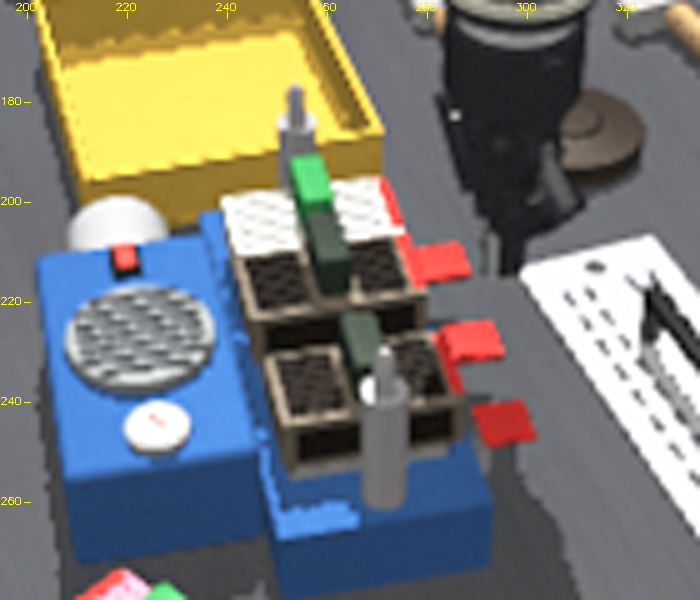

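View pics/w4.png

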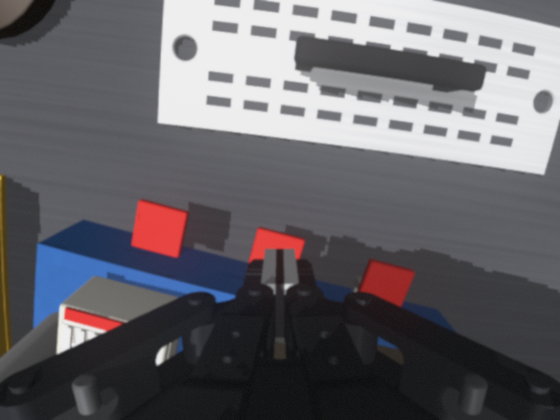

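Call:
play_rows(plan=[[1,17.5,0,-5.4,0],[1,17.5,0,-5.4,0],[1,17.5,0,-5.4,0],[1,17.5,0,-5.4,0],[1,0,20,0,0],[1,0,18,0,0],[1,0,6,0,0],[1,0,6,0,0],[1,0,6,0,0],[1,0,5,0,0],[1,0,2,0,0],[1,0,0,0,0],[1,0,0,0,0]])

```text
time_s: 7.38
tcp_pos: [0.574, -0.0493, 0.0237]
ee_rot: [0.537, -0.536, 0.461, -0.461]
force: [3.8, -0.4, 4.5]
grip_width: 0.003
```

Call:
play_rows(plan=[[1,0,-10,0,0],[1,0,-20,0,0],[1,0,-30,0,0],[1,0,-30,0,0],[1,0,-30,0,0],[1,0,-30,0,0],[1,0,0,0,0]])

```text
time_s: 7.97
tcp_pos: [0.5746, -0.0495, 0.1792]
ee_rot: [0.537, -0.535, 0.459, -0.463]
force: [1.1, -0.2, 0.1]
grip_width: -0.001
```

```bash
python3 - <<'E'
from h import *
state(); save(cam('side'),'s5');crop('s5' ,195,160,335,280,5,'s5c')
E
```

```text
t 7.97 tcp [574.6 -49.5 179.2] yaw of tool x -81.35 tilt [ 0.006 -0.001 -1.   ] F [ 1.1 -0.2  0.1] w -0.001
```

View pics/s5c.png

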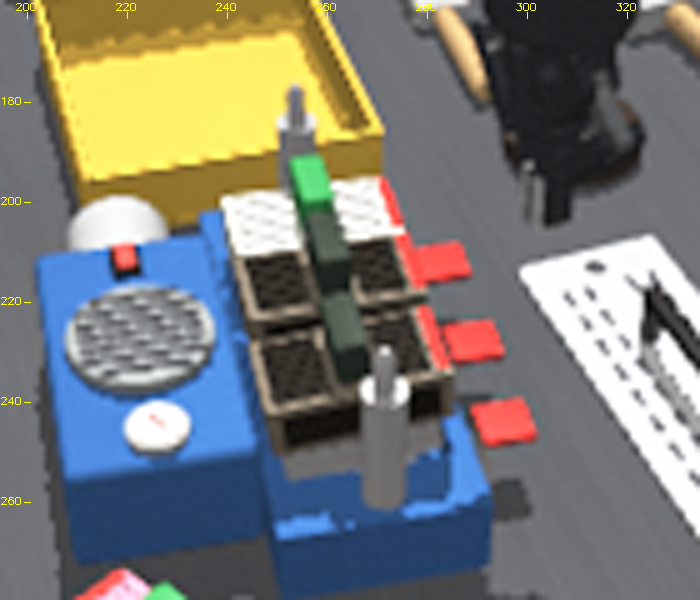

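Call:
play_rows(plan=[[0,0,0,0,-0.119],[0,0,0,0,-0.119],[0,0,0,0,-0.119],[0,0,0,0,-0.119],[0,0,0,0,-0.119],[0,0,0,0,-0.119],[0,0,0,0,-0.119],[0,0,0,0,-0.119],[0,0,0,0,-0.119],[0,0,0,0,-0.119],[0,0,0,0,-0.119],[0,-23.5,0,0,0],[0,-23.5,0,0,0],[0,-23.5,0,0,0],[0,-23.5,0,0,0],[0,0,0,0,0]])

```text
time_s: 9.35
tcp_pos: [0.4753, -0.0379, 0.1727]
ee_rot: [0.706, -0.706, 0.041, -0.038]
force: [1.5, -1.3, 1.1]
grip_width: 0.998
```

```bash
python3 - <<'E'
from h import *
state(); save(cam('wrist'),'w5')
R,p=pose();print((R.T@(np.array([481.2,-38.9,109])-p*1e3)).round(1))
E
```

```text
t 9.35 tcp [475.3 -37.9 172.7] yaw of tool x -6.35 tilt [-0.004  0.001 -1.   ] F [ 1.5 -1.3  1.1] w 0.998
[ 3.9 63.9 -0.2]
```

View pics/w5.png

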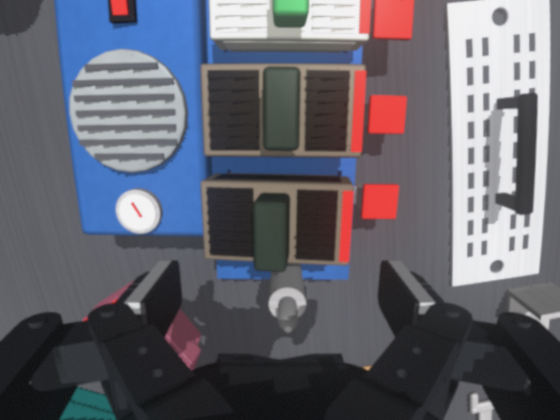

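Call:
play_rows(plan=[[0,1,22,0,0],[0,0,22,0,0],[0,0,10,0,0],[0,0,8,0,0],[0,0,0,0,0],[1,0,0,0,0],[1,0,0,0,0],[1,0,0,0,0],[1,0,0,0,0],[1,0,0,0,0],[1,0,0,0,0],[1,0,0,0,0]], force=70)

```text
time_s: 10.4
tcp_pos: [0.4806, -0.039, 0.1114]
ee_rot: [-0.706, 0.706, -0.039, 0.039]
force: [-3.9, 0.4, 4.2]
grip_width: 0.22
```

```bash
python3 - <<'E'
from h import *
state()
E
```

```text
t 10.4 tcp [480.6 -39.  111.4] yaw of tool x -6.36 tilt [-0.001  0.    -1.   ] F [-3.9  0.4  4.2] w 0.22
```

Call:
play_rows(plan=[[1,0,-8,0,0],[1,0,-12,0,0],[1,0,-22,0,0],[1,0,-25,0,0],[1,0,-25,0,0],[1,0,-25,0,0],[1,0,-20,0,0],[1,0,0,0,-0.042],[1,-2,0,20,0],[1,-2,0,25,0],[1,-2,0,25,0],[1,-2,0,25,0],[1,-2,0,25,0],[1,-2,0,25,0],[1,-2,0,25,0],[1,-2.7,0,25,0]])

```text
time_s: 11.73
tcp_pos: [0.4779, 0.158, 0.2489]
ee_rot: [0.707, -0.707, 0.024, -0.025]
force: [-0.2, 0.1, -1.9]
grip_width: 0.215
```

Call:
play_rows(plan=[[1,0,0,25,0],[1,0,0,25,0],[1,0,0,25,0],[1,0,0,25,0],[1,0,0,25,0],[1,0,0,25,0],[1,0,0,25,0],[1,0,0,25,0],[1,0,0,25,0],[1,0,0,20,0],[1,0,0,5,0],[1,0,0,0,0],[1,0,0,0,0]])

```text
time_s: 12.82
tcp_pos: [0.4951, 0.4057, 0.2483]
ee_rot: [-0.707, 0.707, -0.024, 0.024]
force: [0.1, -0.0, -1.3]
grip_width: 0.212
```

```bash
python3 - <<'E'
from h import *
state(); save(cam('wrist'),'w6');save(cam('side'),'s6')
R,p=pose();print((R.T@(np.array([495.8,406.3,80])-p*1e3)).round(1))
E
```

```text
t 12.82 tcp [495.1 405.7 248.3] yaw of tool x -3.94 tilt [-0. -0. -1.] F [ 0.1 -0.  -1.3] w 0.212
[  0.5 168.6   1.2]
```

View pics/w6.png

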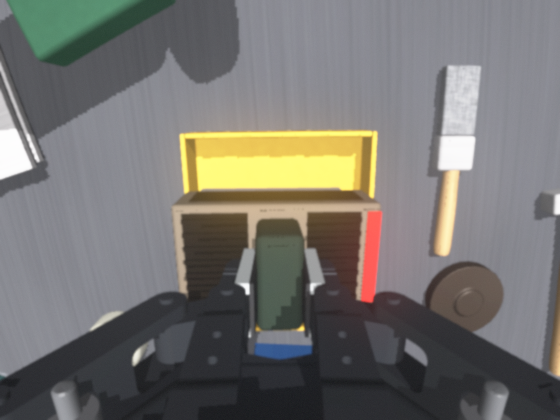

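View pics/s6.png

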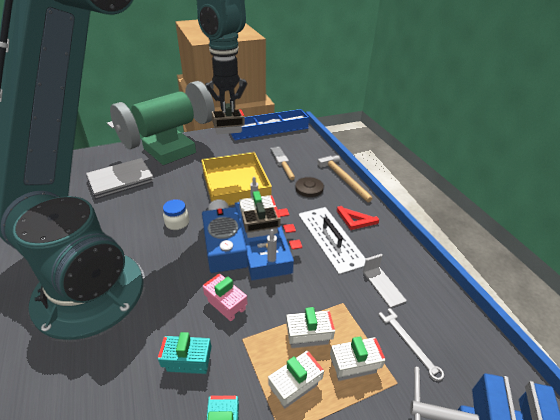

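Call:
play_rows(plan=[[1,0,20,0,0],[1,0,28,0,0],[1,0,28,0,0],[1,0,28,0,0],[1,0,28,0,0],[1,0,20,0,0],[1,0,10,0,0],[1,0,4,0,0],[1,0,4,0,0],[1,0,3,0,0],[1,0,2,0,0],[1,0,0,0,0]])

```text
time_s: 13.92
tcp_pos: [0.4956, 0.4064, 0.0743]
ee_rot: [0.707, -0.706, 0.024, -0.025]
force: [-0.0, -0.0, -0.1]
grip_width: 0.216
```

Call:
play_rows(plan=[[1,0,1,0,0],[1,0,1,0,0],[1,0,0,0,0]])

```text
time_s: 14.17
tcp_pos: [0.4954, 0.4067, 0.0734]
ee_rot: [0.707, -0.706, 0.024, -0.025]
force: [-7.1, -0.6, 15.7]
grip_width: 0.214
```

Call:
play_rows(plan=[[0,0,-1,0,0],[0,0,0,0,0],[0,0,0,0,0],[0,0,0,0,0],[0,0,-10,0,0],[0,0,-20,0,0],[0,0,-25,0,0],[0,0,-30,0,0],[0,0,-30,0,0],[0,0,0,0,0.042],[0,5,0,-30,0],[0,5,0,-34,0],[0,5,0,-34,0],[0,5,0,-34,0],[0,5,0,-34,0],[0,5,0,-34,0],[0,5,0,-34,0],[0,1.7,0,-34,0],[0,0,0,-34,0],[0,0,0,-34,0]])

```text
time_s: 15.83
tcp_pos: [0.4941, 0.0665, 0.188]
ee_rot: [-0.706, 0.706, -0.039, 0.039]
force: [1.0, -0.7, -0.4]
grip_width: 0.996
```

Call:
play_rows(plan=[[0,0,0,-30,0],[0,0,0,-6,0],[0,0,0,0,0],[0,0,0,0,0]])

```text
time_s: 16.17
tcp_pos: [0.4906, 0.0325, 0.1878]
ee_rot: [0.706, -0.706, 0.039, -0.04]
force: [-0.3, 0.4, 0.4]
grip_width: 0.997
```

```bash
python3 - <<'E'
from h import *
state(); save(cam('wrist'),'w7');save(cam('side'),'s7')
R,p=pose();print((R.T@(np.array([489.4,32.6,109])-p*1e3)).round(1))
E
```

```text
t 16.17 tcp [490.6  32.5 187.8] yaw of tool x -6.41 tilt [ 0.001  0.    -1.   ] F [-0.3  0.4  0.4] w 0.997
[-1.1 78.5 -0.8]
```

View pics/w7.png

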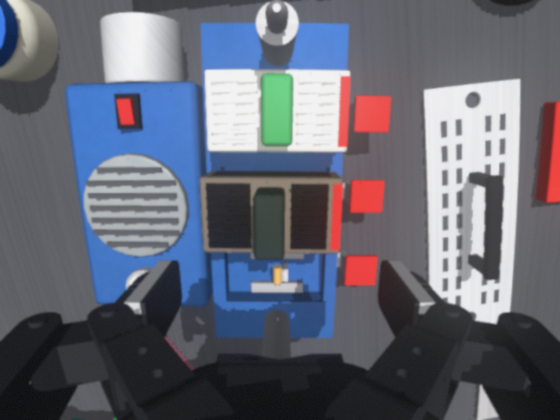

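View pics/s7.png

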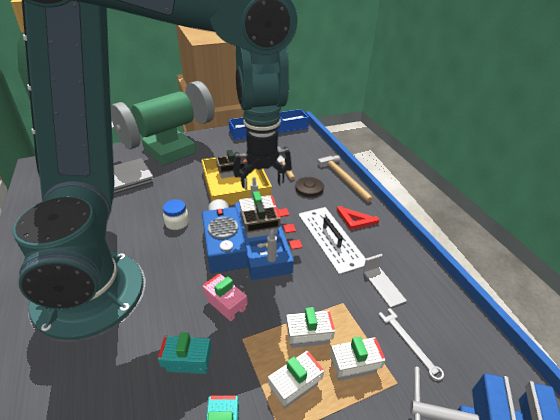

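Call:
play_rows(plan=[[0,-2,20,0,0],[0,-2,25,0,0],[0,0,20,0,0],[0,0,12,0,0],[0,0,0,0,0],[1,0,0,0,0],[1,0,0,0,0],[1,0,0,0,0],[1,0,0,0,0],[1,0,0,0,0],[1,0,0,0,0],[1,0,0,0,0]])

```text
time_s: 17.27
tcp_pos: [0.4863, 0.0328, 0.1105]
ee_rot: [0.706, -0.706, 0.039, -0.039]
force: [-2.2, 0.4, 3.3]
grip_width: 0.217
```

Call:
play_rows(plan=[[1,0,-8,0,0],[1,0,-12,0,0],[1,0,-22,0,0],[1,0,-25,0,0],[1,0,-25,0,0],[1,0,-25,0,0],[1,0,-20,0,0],[1,0,0,0,-0.042],[1,-3,0,20,0],[1,-3,0,25,0],[1,-3,0,25,0],[1,-3,0,25,0],[1,-3,0,25,0],[1,-2,0,25,0],[1,0,0,28,0],[1,0,0,28,0],[1,0,0,28,0],[1,0,0,28,0],[1,0,0,26,0],[1,0,0,10,0]])

```text
time_s: 18.93
tcp_pos: [0.4895, 0.3289, 0.2472]
ee_rot: [0.707, -0.707, 0.024, -0.024]
force: [0.3, 0.8, -3.0]
grip_width: 0.215
```

Call:
play_rows(plan=[[1,0,0,0,0],[1,0,0,0,0]])

```text
time_s: 19.1
tcp_pos: [0.4895, 0.326, 0.2472]
ee_rot: [-0.706, 0.707, -0.024, 0.024]
force: [-0.7, -1.0, -2.8]
grip_width: 0.216
```

```bash
python3 - <<'E'
from h import *
state(); save(cam('wrist'),'w8')
R,p=pose();print((R.T@(np.array([490.1,326.6,80])-p*1e3)).round(1))
E
```

```text
t 19.1 tcp [489.5 326.  247.2] yaw of tool x -3.91 tilt [-0.    -0.001 -1.   ] F [-0.7 -1.  -2.8] w 0.216
[  0.5 167.4   1.2]
```

View pics/w8.png

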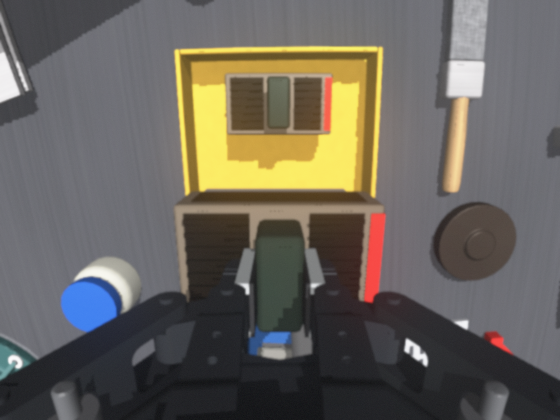

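Call:
play_rows(plan=[[1,0,20,0,0],[1,0,28,0,0],[1,0,28,0,0],[1,0,28,0,0],[1,0,28,0,0],[1,0,20,0,0],[1,0,10,0,0],[1,0,4,0,0],[1,0,3,0,0],[1,0,2,0,0],[1,0,1,0,0],[1,0,0,0,0]])

```text
time_s: 20.15
tcp_pos: [0.4901, 0.3263, 0.076]
ee_rot: [0.707, -0.707, 0.024, -0.025]
force: [0.2, 0.5, -3.2]
grip_width: 0.217
```

Call:
play_rows(plan=[[1,0,1,0,0],[1,0,1,0,0],[1,0,1,0,0],[1,0,0,0,0]])

```text
time_s: 20.48
tcp_pos: [0.4896, 0.3262, 0.0722]
ee_rot: [-0.707, 0.707, -0.024, 0.024]
force: [0.4, -0.2, -2.9]
grip_width: 0.217
```

Call:
play_rows(plan=[[1,0,1,0,0],[1,0,1,0,0],[1,0,0,0,0]])

```text
time_s: 20.73
tcp_pos: [0.4895, 0.3262, 0.0717]
ee_rot: [0.707, -0.707, 0.024, -0.025]
force: [-7.4, -3.6, 19.2]
grip_width: 0.216
```

Call:
play_rows(plan=[[0,0,-1,0,0],[0,0,0,0,0],[0,0,0,0,0],[0,0,0,0,0],[0,0,-10,0,0],[0,0,-20,0,0],[0,0,-30,0,0],[0,0,-30,0,0],[0,0,-35,0,0],[0,0,-35,0,0.042],[0,4,0,-30,0],[0,4,0,-35,0],[0,4,0,-35,0],[0,4,0,-35,0],[0,4,0,-35,0],[0,4,0,-35,0],[0,4,0,-35,0],[0,4,0,-35,0],[0,4,0,-35,0],[0,4,0,-35,0]])

```text
time_s: 22.4
tcp_pos: [0.4908, -0.0228, 0.2321]
ee_rot: [-0.706, 0.706, -0.039, 0.039]
force: [-0.1, -0.3, -0.3]
grip_width: 1.002
```

Call:
play_rows(plan=[[0,4,0,-35,0],[0,4,0,-35,0],[0,4,0,-35,0],[0,4,0,-35,0],[0,4,0,-35,0],[0,4,0,-35,0],[0,4,0,-35,0],[0,4,0,-35,0],[0,4,0,-35,0],[0,0,0,-22,0],[0,0,0,0,0],[0,0,0,0,0]])

```text
time_s: 23.4
tcp_pos: [0.4893, -0.361, 0.2314]
ee_rot: [0.706, -0.706, 0.04, -0.04]
force: [-0.1, -0.1, 0.1]
grip_width: 1.001
```

```bash
python3 - <<'E'
from h import *
state(); save(cam('wrist'),'w9'); save(cam('side'),'s9');save(cam('top'),'t9');cv2.imwrite('pics/w9b.png',cv2.resize(load('w9')['img'],None,fx=1.4,fy=1.4))
E
```

```text
t 23.4 tcp [ 489.3 -361.   231.4] yaw of tool x -6.46 tilt [-0.  0. -1.] F [-0.1 -0.1  0.1] w 1.001
```

View pics/w9b.png

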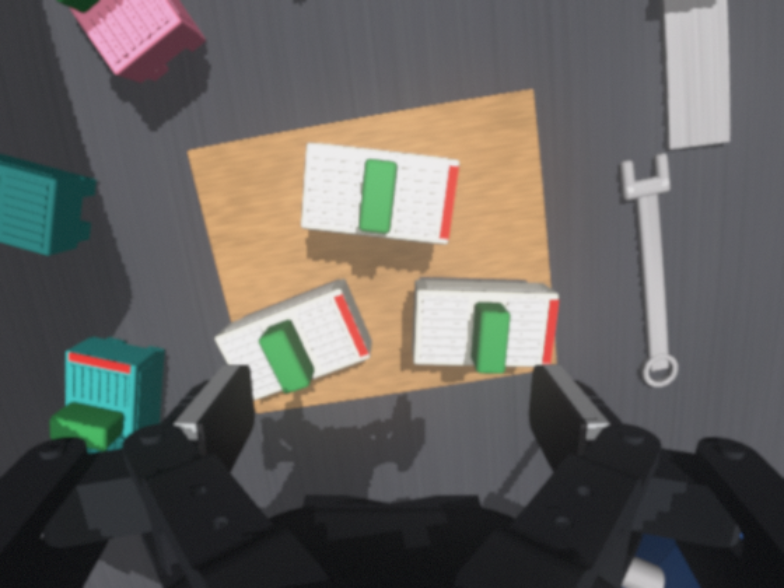

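View pics/s9.png

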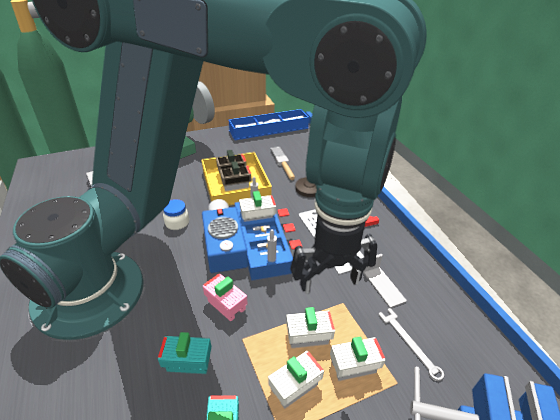

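```bash
cat > fitc.py <<'E'
from fit1 import *
def fc(W,cs,x0,s=1/1.4,z=True,h=63,bar=None):
    L=[(-50,28,h),(50,28,h),(50,-28,h),(-50,-28,h)]
    ob=[(W,(u[0]*s-.15,u[1]*s-.15),P) for u,P in zip(cs,L)]
    if bar: ob.append((W,(bar[0]*s-.15,bar[1]*s-.15),(0,0,h+28)))
    return fit(ob,x0,z)
E
python3 - <<'E'
from fitc import *
W=load('w9')
for cs,bar,x0 in (([(307,144),(458,160),(446,242),(302,228)],(379,195),[.49,-.31,0,0]),([(416,289),(558,292),(551,366),(414,363)],(491,338),[.55,-.41,0,0])):
    fc(W,cs,x0,bar=bar); f=fc(W,cs,x0,z=False,bar=bar)
    f2=fc(W,cs,x0,z=False)
R,p=pose()
crop('w9',200,90,420,290,3.6,'w9c')
E
```

```text
[ 486.98 -310.92  -12.37   -8.83]
[[0.3, -0.4], [-0.3, -0.5], [0.5, 0.3], [0.3, -0.2], [-1.1, 0.9]]
[ 487.65 -310.47  -12.37]
[[-0.7, -1.5], [1.8, -1.2], [2.2, 1.2], [-0.8, 0.4], [-0.6, 0.9]]
[ 487.04 -310.86  -12.49]
[[-1.2, -1.1], [1.2, -0.6], [1.5, 1.7], [-1.4, 0.7]]
[ 551.21 -412.21   -7.6    -2.36]
[[0.1, -0.2], [0.1, -0.4], [-1.2, -0.7], [-0.3, 0.1], [1.4, 2.9]]
[ 550.86 -411.37   -7.6 ]
[[-0.2, -0.4], [0.5, -0.6], [-0.8, -0.4], [-0.7, 0.3], [1.5, 3.0]]
[ 551.16 -411.73   -7.59]
[[0.1, -0.1], [0.8, -0.3], [-0.5, -0.2], [-0.3, 0.6]]
```

View pics/w9c.png

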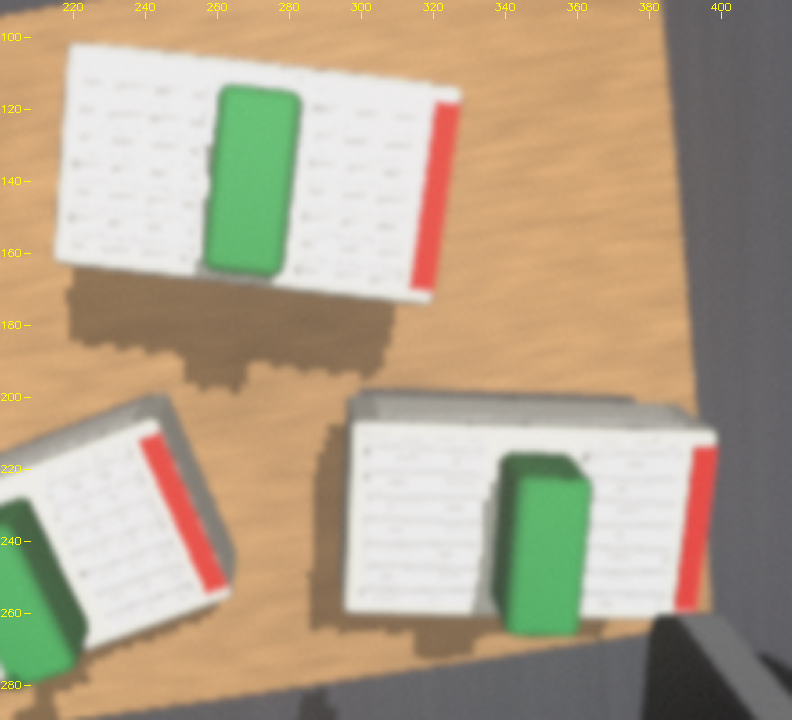

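Call:
play_rows(plan=[[0,0,0,0,0.1037],[0,-6.5,10,24.3,0],[0,-6.5,20,24.3,0],[0,0,25,0,0],[0,0,25,0,0],[0,0,20,0,0],[0,0,0,0,0],[0,0,0,0,0]])

```text
time_s: 24.22
tcp_pos: [0.4872, -0.3087, 0.1316]
ee_rot: [0.703, -0.703, 0.076, -0.075]
force: [0.4, -0.1, 0.1]
grip_width: 0.998
```

```bash
python3 - <<'E'
from h import *
state(); save(cam('wrist'),'w10'); cv2.imwrite('pics/w10b.png',cv2.resize(load('w10')['img'],None,fx=1.4,fy=1.4))
R,p=pose();print((R.T@(np.array([487,-310.7,69.5])-p*1e3)).round(1))
E
```

```text
t 24.22 tcp [ 487.2 -308.7  131.6] yaw of tool x -12.24 tilt [-0.001  0.001 -1.   ] F [ 0.4 -0.1  0.1] w 0.998
[-0.4 63.  -1.4]
```

View pics/w10b.png

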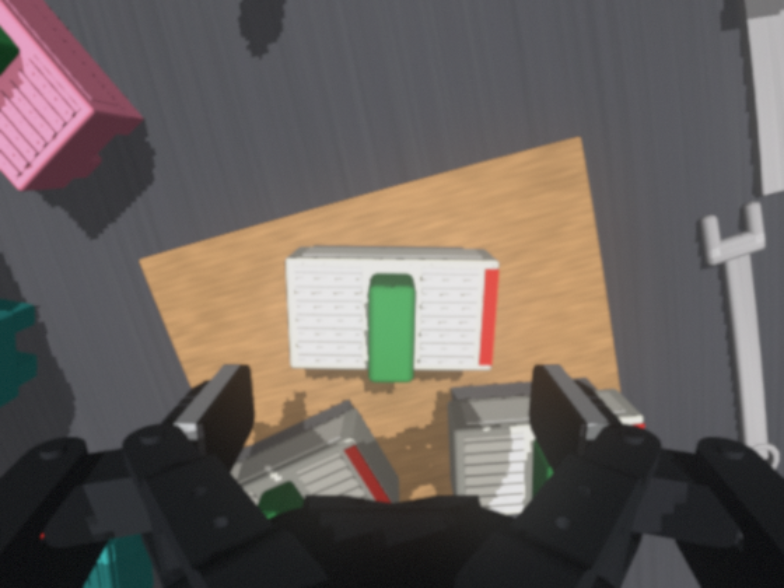

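```bash
python3 - <<'E'
from fitc import *
W=load('w10')
cs=[(287,257),(498,263),(492,371),(291,367)]
f=fc(W,cs,[.49,-.31,-.2,0],z=True); f=fc(W,cs,[.49,-.31,-.2,0],z=False)
R,p=pose();print((R.T@(np.array([f[0]*1e3,f[1]*1e3,69.5])-p*1e3)).round(1))
E
```

```text
[ 487.21 -312.18  -13.53   -3.83]
[[0.0, 0.3], [0.8, -0.7], [-1.6, 0.2], [0.2, 0.1]]
[ 487.82 -311.19  -13.58]
[[-0.7, -0.4], [2.8, -1.1], [0.1, 1.1], [-0.6, 0.9]]
[ 0.5 63.  -1.7]
```

Turn a bit (0.02), shift z −1.8, descend, grip.

Call:
play_rows(plan=[[0,0,20,-1.8,0.02],[0,0,20,0,0],[0,0,15,0,0],[0,0,7,0,0],[0,0,0,0,0],[1,0,0,0,0],[1,0,0,0,0],[1,0,0,0,0],[1,0,0,0,0],[1,0,0,0,0],[1,0,0,0,0],[1,0,0,0,0],[1,0,-3,0,0],[1,0,-10,0,0],[1,0,-20,0,0],[1,0,-25,0,0],[1,0,-25,0,0],[1,0,-25,0,0],[1,0,0,0,0],[1,0,0,0,0]], force=80)

```text
time_s: 25.93
tcp_pos: [0.4874, -0.3119, 0.1787]
ee_rot: [-0.702, 0.703, -0.082, 0.084]
force: [0.2, 0.7, -2.7]
grip_width: 0.212
```

```bash
python3 - <<'E'
from h import *
state(); save(cam('wrist'),'w11'); save(cam('side'),'s11'); cv2.imwrite('pics/w11b.png',cv2.resize(load('w11')['img'],None,fx=1.4,fy=1.4))
E
```

```text
t 25.93 tcp [ 487.4 -311.9  178.7] yaw of tool x -13.45 tilt [ 0.002 -0.002 -1.   ] F [ 0.2  0.7 -2.7] w 0.212
```

View pics/w11b.png

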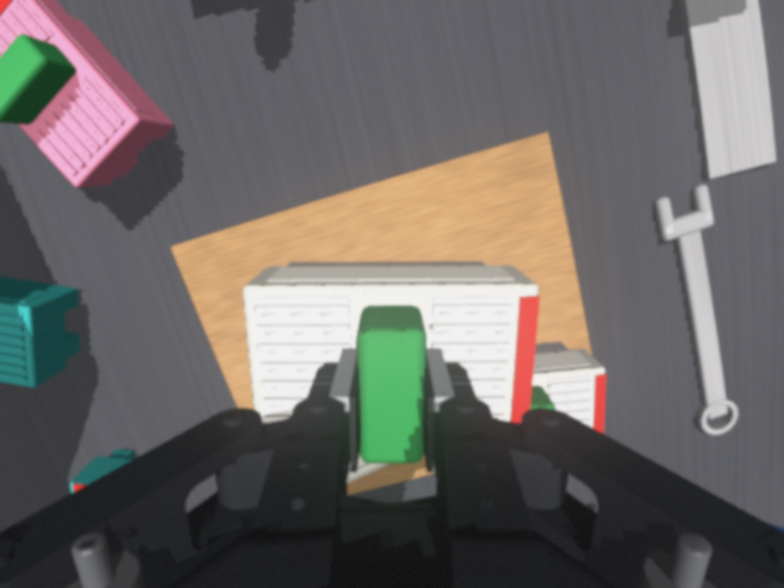

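View pics/s11.png

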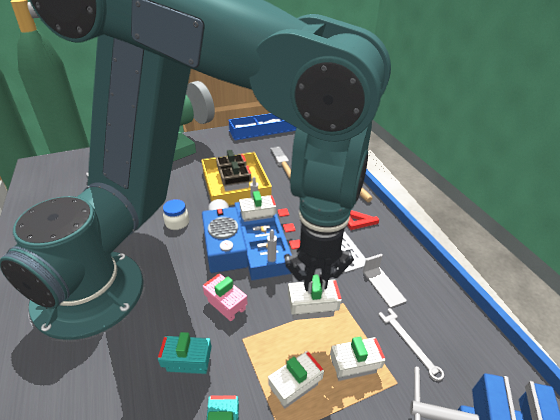

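```bash
cat > inhand.py <<'E'
from fit1 import *
def inhand(name,cs,s=1/1.4):
    W=load(name); 
    # camera-in-tool
    import station
    H=np.array(get_image('wrist')['hand_eye']); Wi=np.linalg.inv(H); C=dict(W); C['R'],C['t']=Wi[:3,:3],Wi[:3,3]
    for hz in(5.5,6.5,7.5):   # top face depth below TCP (tool y)
        o,D=ray(C,[(u[0]*s-.15,u[1]*s-.15) for u in cs]); P=o+D*((hz/1e3-o[1])/D[:,1])[:,None]
        P=P*1e3; m=P.mean(0); print(hz,'mid far edge x,z',m[[0,2]].round(1),'len',np.linalg.norm(P[1]-P[0]).round(1),'slope',np.degrees(np.arctan2(P[1,2]-P[0,2],P[1,0]-P[0,0])).round(2),'=> centre z',(m[2]-28).round(1))
E
python3 - <<'E'
from inhand import *
inhand('w11',[(246,286),(538,289)])
E
```

```text
5.5 mid far edge x,z [ 0.8 28.2] len 96.8 slope -0.63 => centre z 0.2
6.5 mid far edge x,z [ 0.8 27.9] len 97.4 slope -0.63 => centre z -0.1
7.5 mid far edge x,z [ 0.8 27.7] len 98.1 slope -0.63 => centre z -0.3
```

Call:
play_rows(plan=[[1,0,-20,0,-0.06],[1,0,-20,0,-0.0604],[1,0,-20,0,0],[1,-3,0,20,0],[1,-3,0,25,0],[1,-3,0,25,0],[1,-3,0,25,0],[1,-3,0,25,0],[1,-3,0,25,0],[1,-3,0,25,0],[1,-3,0,25,0],[1,-3,0,25,0],[1,-3,0,25,0],[1,-7,0,25,0],[1,0,0,0,0],[1,0,0,0,0]])

```text
time_s: 27.42
tcp_pos: [0.4804, -0.038, 0.2366]
ee_rot: [0.706, -0.706, 0.04, -0.039]
force: [0.7, 0.2, -2.9]
grip_width: 0.214
```

```bash
python3 - <<'E'
from h import *
state(); save(cam('wrist'),'w12'); save(cam('side'),'s12')
R,p=pose();print((R.T@(np.array([481.2,-38.9,112])-p*1e3)).round(1))
E
```

```text
t 27.42 tcp [480.4 -38.  236.6] yaw of tool x -6.43 tilt [-0.001  0.    -1.   ] F [ 0.7  0.2 -2.9] w 0.214
[  0.4 124.7   0.5]
```

View pics/w12.png

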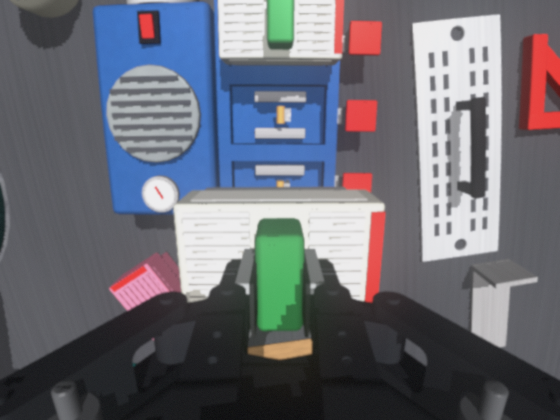

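Call:
play_rows(plan=[[1,0.5,20,0.5,0],[1,0,25,0,0],[1,0,25,0,0],[1,0,25,0,0],[1,0,15,0,0],[1,0,6,0,0],[1,0,4,0,0],[1,0,3,0,0],[1,0,3,0,0],[1,0,0,0,0]])

```text
time_s: 28.35
tcp_pos: [0.4812, -0.0388, 0.1115]
ee_rot: [-0.706, 0.706, -0.041, 0.04]
force: [-4.6, 1.1, 0.3]
grip_width: 0.214
```

Call:
play_rows(plan=[[1,-0.5,2,0,0],[1,-0.5,2,0,0],[1,0,1,0,0],[1,0,0,0,0]])

```text
time_s: 28.68
tcp_pos: [0.4808, -0.0387, 0.1069]
ee_rot: [-0.706, 0.706, -0.04, 0.041]
force: [-4.8, 0.1, 5.3]
grip_width: 0.216
```

```bash
python3 - <<'E'
from h import *
state(); save(cam('side'),'s13');crop('s13' ,195,160,335,280,5,'s13c')
E
```

```text
t 28.68 tcp [480.8 -38.7 106.9] yaw of tool x -6.55 tilt [ 0.001 -0.    -1.   ] F [-4.8  0.1  5.3] w 0.216
```

View pics/s13c.png

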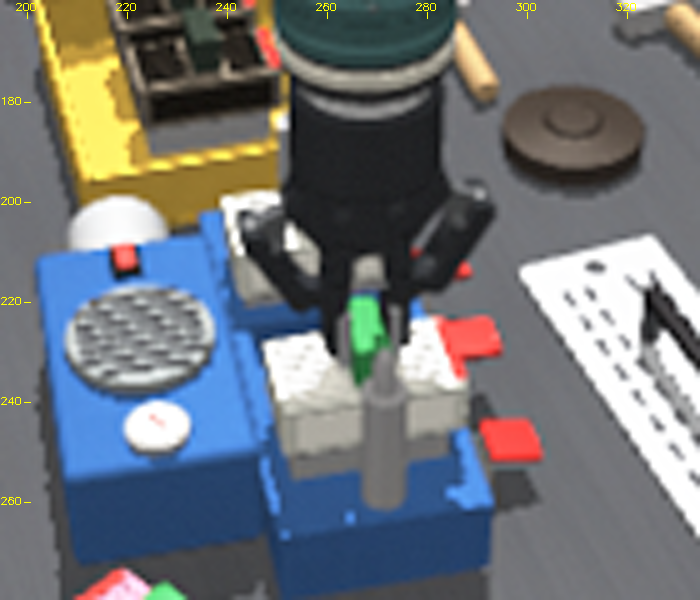

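Call:
play_rows(plan=[[1,-0.3,2,0,0],[1,0,2,0,0],[1,0,2,0,0],[1,0,2,0,0],[1,0,1,0,0],[1,0,0,0,0]])

```text
time_s: 29.23
tcp_pos: [0.4805, -0.0386, 0.0975]
ee_rot: [-0.706, 0.706, -0.04, 0.041]
force: [-3.0, -0.7, 4.2]
grip_width: 0.215
```

Call:
play_rows(plan=[[1,0,1,0,0],[1,0,1,0,0],[1,0,0,0,0]])

```text
time_s: 29.48
tcp_pos: [0.4804, -0.0386, 0.0967]
ee_rot: [-0.706, 0.706, -0.04, 0.041]
force: [-12.0, 1.2, 29.1]
grip_width: 0.212
```

Call:
play_rows(plan=[[0,0,-1,0,0],[0,0,0,0,0],[0,0,0,0,0],[0,0,0,0,0],[0,0,-10,0,0],[0,0,-20,0,0],[0,0,-30,0,0],[0,0,-30,0,0],[0,0,-30,0,0],[0,0,-10,0,0],[0,0,0,0,0]])

```text
time_s: 30.4
tcp_pos: [0.4815, -0.0388, 0.2286]
ee_rot: [-0.706, 0.706, -0.039, 0.042]
force: [0.9, 0.1, -0.7]
grip_width: 1.002
```

```bash
python3 - <<'E'
from h import *
state(); save(cam('side'),'s14');crop('s14' ,195,160,335,280,5,'s14c'); save(cam('wrist'),'w14');cv2.imwrite('pics/w14b.png',cv2.resize(load('w14')['img'],None,fx=1.4,fy=1.4))
E
```

```text
t 30.4 tcp [481.5 -38.8 228.6] yaw of tool x -6.55 tilt [ 0.004 -0.001 -1.   ] F [ 0.9  0.1 -0.7] w 1.002
```

View pics/s14c.png

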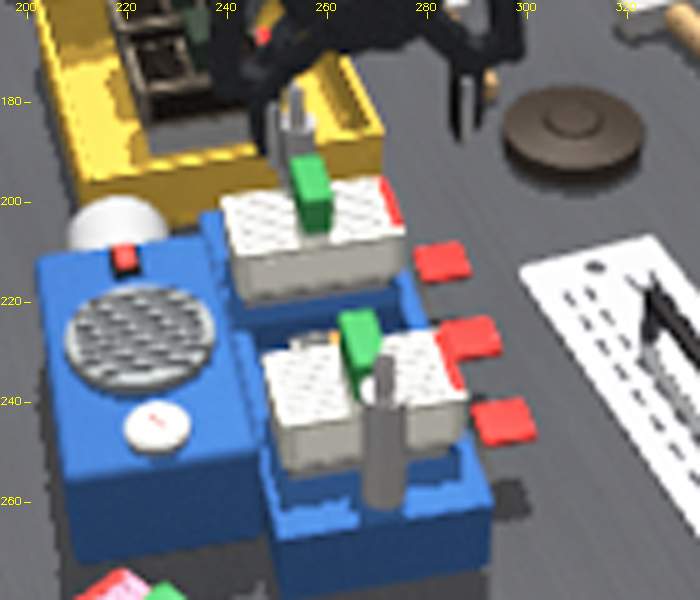

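View pics/w14b.png

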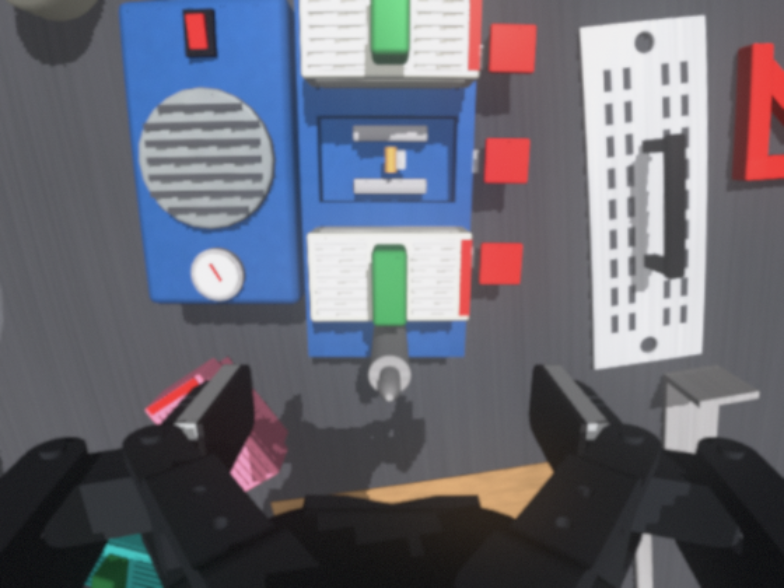

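```bash
python3 - <<'E'
from h import *
W=load('w14')
P=atz(W,[(u/1.4-.15,v/1.4-.15) for u,v in [(319,116),(457,117),(453,203),(321,201)]],.05)*1e3
print(P.round(1),P.mean(0).round(1),np.linalg.norm(P[1]-P[0]),np.linalg.norm(P[3]-P[0]))
P=atz(W,[(u/1.4-.15,v/1.4-.15) for u,v in [(512.5,48),(507.5,160.5),(501.5,263.5)]],.042)*1e3
a=np.radians(-6.55);Rz=np.array([[np.cos(a),-np.sin(a)],[np.sin(a),np.cos(a)]])
for p,y in zip(P,(72,0,-72)): print((p[:2]-Rz@[80,y]).round(1))
E
```

```text
[[ 4.465e+02  6.570e+01  5.000e+01]
 [ 5.358e+02  5.480e+01  5.000e+01]
 [ 5.284e+02 -4.000e-01  5.000e+01]
 [ 4.397e+02  1.120e+01  5.000e+01]] [487.6  32.8  50. ] 89.94963445430658 54.88996257794607
[489.2  32.6]
[489.5  32.7]
[489.4  32.9]
```

Call:
play_rows(plan=[[0,7,0,-21,0.018],[0,10,0,-30,0],[0,10,0,-30,0],[0,10,0,-30,0],[0,10,0,-30,0],[0,10,0,-30,0],[0,10,0,-30,0],[0,10,0,-30,0],[0,10,0,-30,0],[0,10,0,-30,0],[0,10,15,-30,0],[0,10,25,-30,0],[0,1,25,-8.5,0],[0,0,25,0,0],[0,0,0,0,0],[0,0,0,0,0]])

```text
time_s: 31.83
tcp_pos: [0.5493, -0.4095, 0.1345]
ee_rot: [0.707, -0.705, 0.048, -0.046]
force: [0.4, 0.4, 1.4]
grip_width: 1.0
```

```bash
python3 - <<'E'
from h import *
state(); save(cam('wrist'),'w15');cv2.imwrite('pics/w15b.png',cv2.resize(load('w15')['img'],None,fx=1.4,fy=1.4))
E
```

```text
t 31.83 tcp [ 549.3 -409.5  134.5] yaw of tool x -7.58 tilt [-0.003  0.003 -1.   ] F [0.4 0.4 1.4] w 1.0
```

View pics/w15b.png

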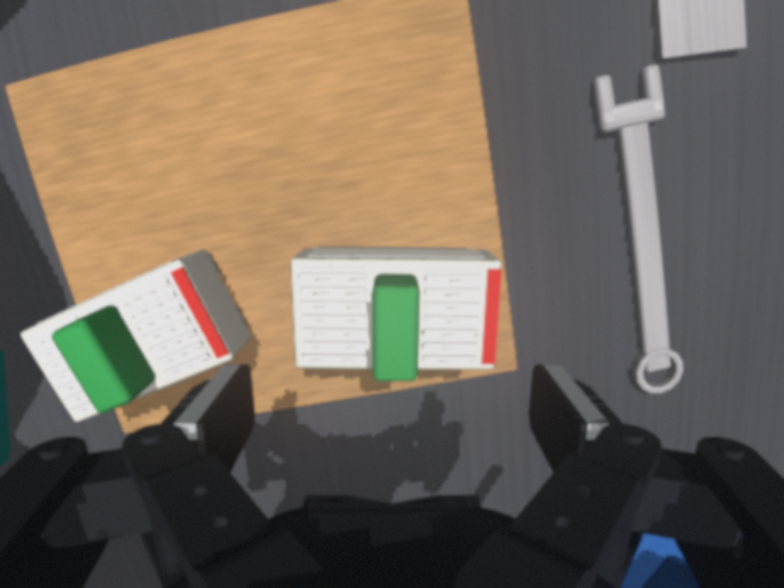

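```bash
python3 - <<'E'
from fitc import *
W=load('w15')
cs=[(292,258),(501,262),(494,369),(297,366)]
f=fc(W,cs,[.55,-.41,-.1,0],z=True); f=fc(W,cs,[.55,-.41,-.1,0],z=False)
R,p=pose();print((R.T@(np.array([f[0]*1e3,f[1]*1e3,69.5])-p*1e3)).round(1))
E
```

```text
[ 551.38 -413.6    -8.43   -3.93]
[[0.3, 0.1], [0.3, -0.6], [-0.7, 0.2], [-0.0, 0.3]]
[ 551.61 -412.56   -8.5 ]
[[-0.9, -0.5], [1.9, -0.9], [0.6, 1.2], [-1.1, 1.1]]
[ 2.  66.9 -2.5]
```

Call:
play_rows(plan=[[0,1,20,-1.8,0.012],[0,0,20,0,0],[0,0,16,0,0],[0,0,8,0,0],[0,0,0,0,0],[1,0,0,0,0],[1,0,0,0,0],[1,0,0,0,0],[1,0,0,0,0],[1,0,0,0,0],[1,0,0,0,0],[1,0,0,0,0],[1,0,-3,0,0],[1,0,-10,0,0],[1,0,-20,0,0],[1,0,-25,0,0],[1,0,-25,0,0],[1,0,-25,0,0],[1,0,0,0,0],[1,0,0,0,0]])

```text
time_s: 33.55
tcp_pos: [0.5514, -0.4127, 0.1818]
ee_rot: [-0.705, 0.706, -0.05, 0.052]
force: [0.2, 0.2, -2.7]
grip_width: 0.212
```

```bash
python3 - <<'E'
from h import *
state(); save(cam('wrist'),'w16'); save(cam('side'),'s16'); cv2.imwrite('pics/w16b.png',cv2.resize(load('w16')['img'],None,fx=1.4,fy=1.4))
E
```

```text
t 33.55 tcp [ 551.4 -412.7  181.8] yaw of tool x -8.27 tilt [ 0.002 -0.002 -1.   ] F [ 0.2  0.2 -2.7] w 0.212
```

View pics/w16b.png

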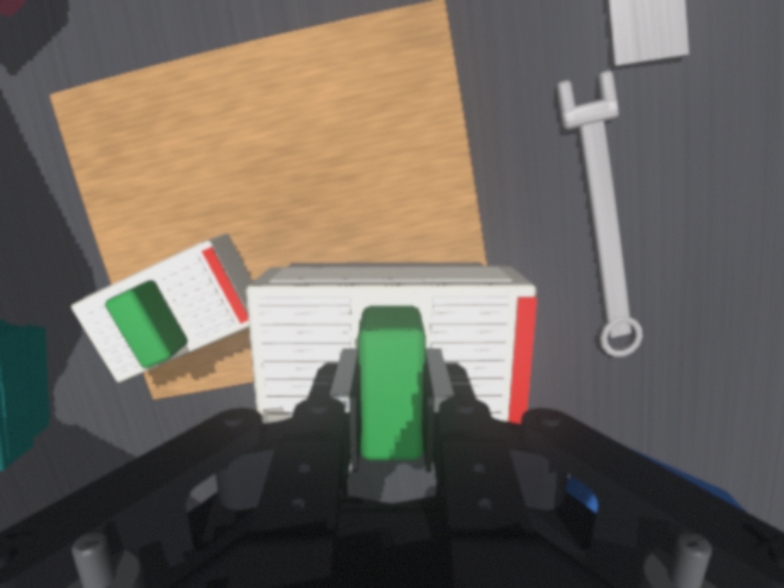

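Call:
play_rows(plan=[[1,0,-18,0,-0.03],[1,0,-20,0,0],[1,-3.4,-18,11.4,0],[1,-7,0,26,0],[1,-7,0,28,0],[1,-7,0,28,0],[1,-7,0,28,0],[1,-7,0,28,0],[1,-7,0,28,0],[1,-7,0,28,0],[1,-7,0,28,0],[1,-7,0,28,0],[1,-7,0,28,0],[1,-7,0,28,0],[1,-7,0,28,0],[1,-7,0,28,0],[1,-7,0,28,0],[1,-7,0,28,0],[1,-4,0,6,0],[1,0,0,0,0]])

```text
time_s: 35.32
tcp_pos: [0.4877, 0.0348, 0.2354]
ee_rot: [0.706, -0.706, 0.04, -0.039]
force: [0.2, 0.3, -2.0]
grip_width: 0.212
```

```bash
python3 - <<'E'
from h import *
state(); save(cam('wrist'),'w17')
R,p=pose();print((R.T@(np.array([489,32.8,112])-p*1e3)).round(1))
E
```

```text
t 35.32 tcp [487.7  34.8 235.4] yaw of tool x -6.4 tilt [-0.002  0.    -1.   ] F [ 0.2  0.3 -2. ] w 0.212
[  1.  123.5  -0.8]
```

View pics/w17.png

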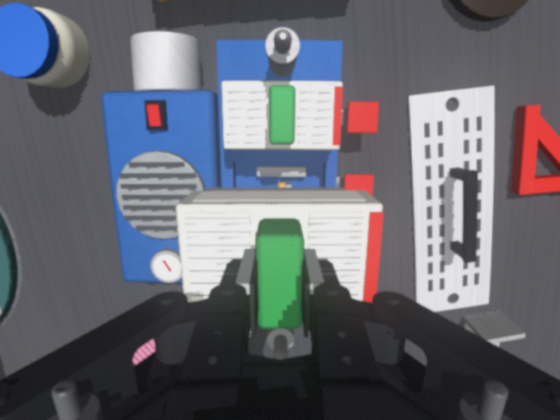

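Call:
play_rows(plan=[[1,0,20,0,0],[1,0,25,0,0],[1,0,25,0,0],[1,0,25,0,0],[1,0,12,0,0],[1,0,5,0,0],[1,0,2,0,0],[1,0,0,0,0]])

```text
time_s: 36.03
tcp_pos: [0.4891, 0.0325, 0.1223]
ee_rot: [-0.706, 0.706, -0.041, 0.041]
force: [0.4, 0.2, -2.5]
grip_width: 0.211
```

```bash
python3 - <<'E'
from h import *
state()
R,p=pose();print((R.T@(np.array([488.8,32.8,112])-p*1e3)).round(1))
E
```

```text
t 36.03 tcp [489.1  32.5 122.3] yaw of tool x -6.59 tilt [-0. -0. -1.] F [ 0.4  0.2 -2.5] w 0.211
[-0.3 10.3  0.2]
```

Call:
play_rows(plan=[[1,-0.3,3,0.2,0],[1,0,3,0,0],[1,0,3,0,0],[1,0,3,0,0],[1,0,2,0,0],[1,0,2,0,0],[1,0,0,0,0]])

```text
time_s: 36.62
tcp_pos: [0.4882, 0.0334, 0.1062]
ee_rot: [-0.706, 0.706, -0.04, 0.04]
force: [-4.9, 0.3, 2.9]
grip_width: 0.207
```

Call:
play_rows(plan=[[1,0,2,0,0],[1,0,2,0,0],[1,0,2,0,0],[1,0,1,0,0],[1,0,1,0,0],[1,0,0,0,0]])

```text
time_s: 37.12
tcp_pos: [0.4883, 0.0334, 0.0998]
ee_rot: [-0.706, 0.706, -0.04, 0.041]
force: [-16.3, 1.0, 33.1]
grip_width: 0.216
```

Call:
play_rows(plan=[[0,0,-1,0,0],[0,0,0,0,0],[0,0,0,0,0],[0,0,0,0,0],[0,0,-10,0,0],[0,0,-20,0,0],[0,0,-30,0,0],[0,0,-30,0,0],[0,0,-30,0,0],[0,0,-10,0,0],[0,0,0,0,0]])

```text
time_s: 38.03
tcp_pos: [0.49, 0.0332, 0.2317]
ee_rot: [-0.706, 0.706, -0.039, 0.042]
force: [-0.9, -0.4, -0.1]
grip_width: 1.001
```

```bash
python3 - <<'E'
from h import *
state(); save(cam('side'),'s18');crop('s18' ,195,160,335,280,5,'s18c'); save(cam('wrist'),'w18');cv2.imwrite('pics/w18b.png',cv2.resize(load('w18')['img'],None,fx=1.4,fy=1.4))
E
```

```text
t 38.03 tcp [490.   33.2 231.7] yaw of tool x -6.55 tilt [ 0.004 -0.    -1.   ] F [-0.9 -0.4 -0.1] w 1.001
```

View pics/s18c.png

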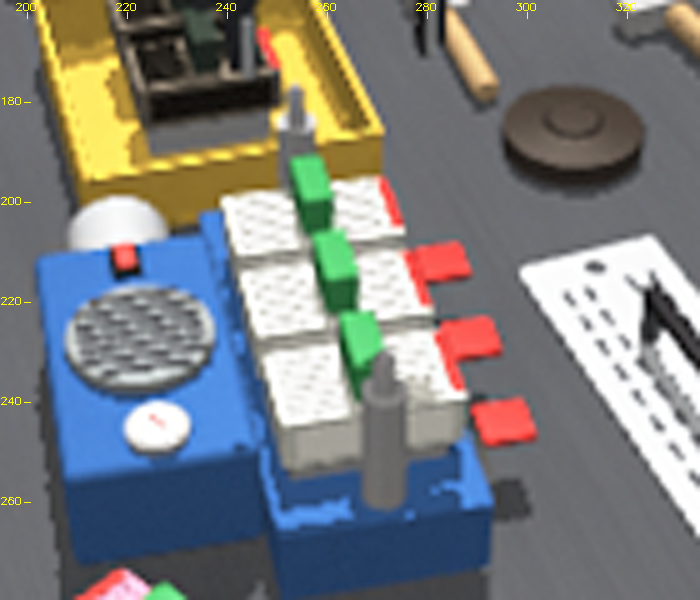

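View pics/w18b.png

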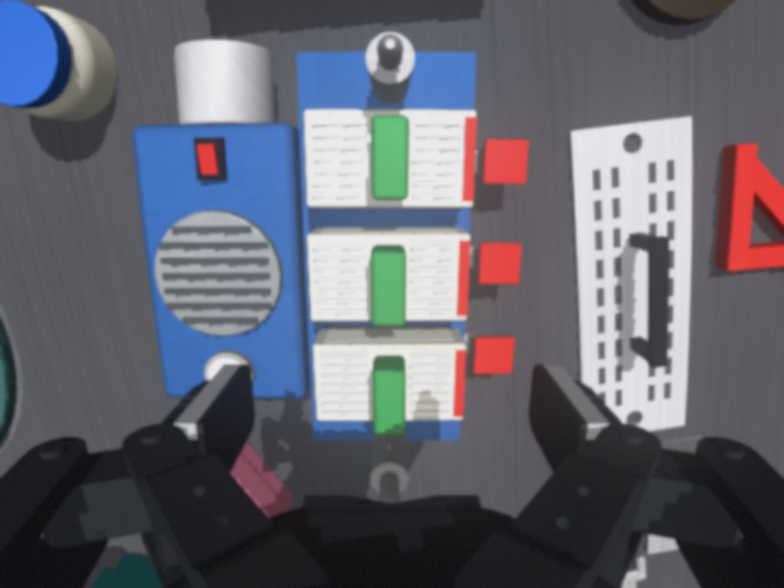

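```bash
python3 - <<'E'
from h import *
crop('w18',400,70,510,320,3,'w18d',10)
E
```

```text
(no output)
```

View pics/w18d.png

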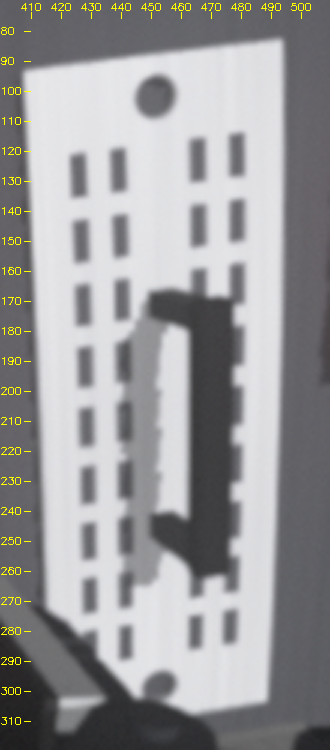

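Call:
play_rows(plan=[[0,0,0,0,-0.071],[0,0,0,0,-0.071],[0,20,0,-5,0],[0,20,0,-5,0],[0,20,0,-5,0],[0,20,0,-5,0],[0,20,0,-5,0],[0,20,0,-5,0],[0,20,0,-5,0],[0,20,0,-5,0],[0,20,0,-5,0],[0,18.6,0,-5,0],[0,0,20,0,0],[0,0,20,0,0],[0,0,0,0,0],[0,0,0,0,0]])

```text
time_s: 39.47
tcp_pos: [0.6876, -0.011, 0.1876]
ee_rot: [0.707, -0.707, -0.008, 0.011]
force: [-1.2, -0.3, 0.3]
grip_width: 1.003
```

```bash
python3 - <<'E'
from h import *
state(); save(cam('wrist'),'w19');cv2.imwrite('pics/w19b.png',cv2.resize(load('w19')['img'],None,fx=1.4,fy=1.4))
E
```

```text
t 39.47 tcp [687.6 -11.  187.6] yaw of tool x 1.58 tilt [-0.004  0.001 -1.   ] F [-1.2 -0.3  0.3] w 1.003
```

View pics/w19b.png

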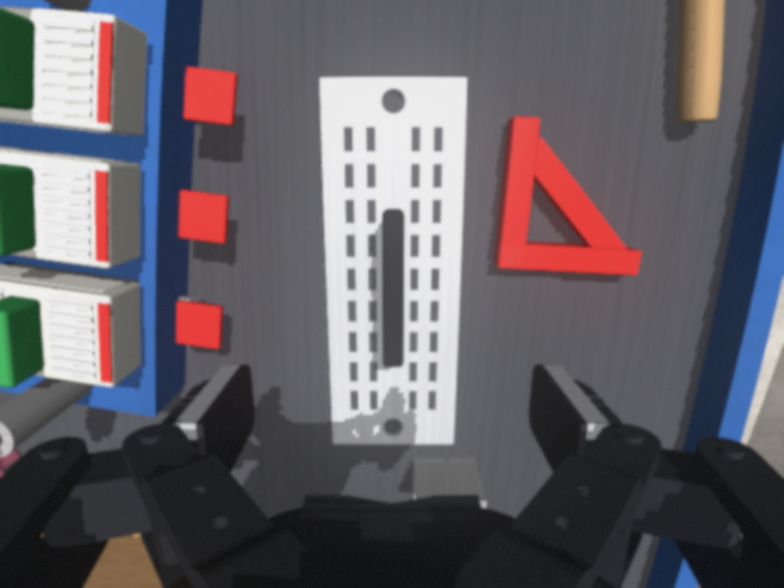

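```bash
python3 - <<'E'
from fit1 import *
W=load('w19')
ob=[(W,(u/1.4-.15,v/1.4-.15),P) for (u,v),P in [((320,77),(-48,135,5)),((467,77),(48,135,5)),((454,444),(48,-135,5)),((333,444),(-48,-135,5)),((393,101),(0,120,5)),((393,427),(0,-120,5))]]
f=fit(ob,[.69,-.02,0.03,0]); f=fit(ob,[.69,-.02,0.03,0],False)
P=atz(W,[(393/1.4-.15,210/1.4-.15),(393/1.4-.15,367/1.4-.15)],.045)*1e3;print('handle ends',P.round(1))
state()
R,p=pose()
a=f[2]; t=f[:2]*1e3+20*np.array([-np.sin(a),np.cos(a)])
print((R.T@(np.array([*t,22])-p*1e3)).round(1))
E
```

```text
[689.29 -21.37   1.63   1.13]
[[-0.3, 0.1], [0.1, -0.0], [-0.4, -0.1], [0.1, -0.2], [0.2, -0.1], [0.2, 0.3]]
[689.29 -21.45   1.63]
[[-0.1, 0.4], [-0.1, 0.3], [-0.5, -0.6], [0.2, -0.7], [0.2, 0.1], [0.2, -0.2]]
handle ends [[687.6  30.6  45. ]
 [690.5 -72.4  45. ]]
t 39.52 tcp [688.1 -11.1 189. ] yaw of tool x 1.59 tilt [-0.001  0.    -1.   ] F [-0.2  0.4  0. ] w 1.0
[  1.1 167.    9.5]
```

Call:
play_rows(plan=[[0,0.7,20,5,0],[0,0,28,4.5,0],[0,0,28,0,0],[0,0,28,0,0],[0,0,28,0,0],[0,0,20,0,0],[0,0,10,0,0],[0,0,4,0,0],[0,0,0,0,0],[0,0,0,0,0]], force=100)

```text
time_s: 40.35
tcp_pos: [0.6898, -0.0017, 0.0248]
ee_rot: [-0.707, 0.707, 0.011, -0.009]
force: [0.5, -0.0, -0.4]
grip_width: 1.004
```

```bash
python3 - <<'E'
from h import *
state(); save(cam('wrist'),'w20')
E
```

```text
t 40.35 tcp [689.8  -1.7  24.8] yaw of tool x 1.59 tilt [ 0.002 -0.    -1.   ] F [ 0.5 -0.  -0.4] w 1.004
```

View pics/w20.png

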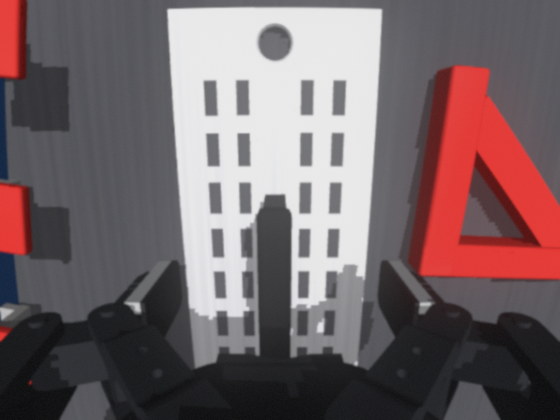

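Call:
play_rows(plan=[[0,0,3,0,0],[0,0,0,0,0],[1,0,0,0,0],[1,0,0,0,0],[1,0,0,0,0],[1,0,0,0,0],[1,0,0,0,0],[1,0,0,0,0],[1,0,0,0,0],[1,0,0,0,0]], force=100)

```text
time_s: 41.23
tcp_pos: [0.6891, -0.0016, 0.0205]
ee_rot: [-0.707, 0.707, 0.01, -0.01]
force: [-0.0, -0.3, 3.6]
grip_width: 0.14
```

Call:
play_rows(plan=[[1,0,-3,0,0],[1,0,-8,0,0],[1,0,-15,0,0],[1,0,-20,0,0],[1,0,-25,0,0],[1,0,-25,0,0],[1,0,-25,0,0],[1,0,-25,0,0],[1,0,-15,0,0],[1,0,0,0,0],[1,0,0,0,0]])

```text
time_s: 42.15
tcp_pos: [0.6891, -0.0016, 0.1815]
ee_rot: [-0.707, 0.707, 0.01, -0.01]
force: [-0.2, -0.4, -4.7]
grip_width: 0.139
```

```bash
python3 - <<'E'
from h import *
state(); save(cam('wrist'),'w21');save(cam('side'),'s21');crop('s21',180,60,420,290,2.5,'s21c')
E
```

```text
t 42.15 tcp [689.1  -1.6 181.5] yaw of tool x 1.59 tilt [ 0.001 -0.    -1.   ] F [-0.2 -0.4 -4.7] w 0.139
```

View pics/w21.png

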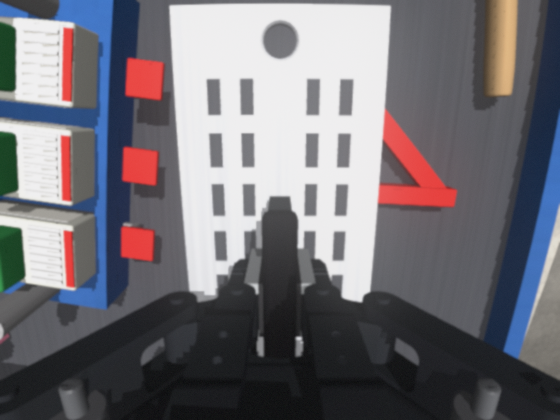

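View pics/s21c.png

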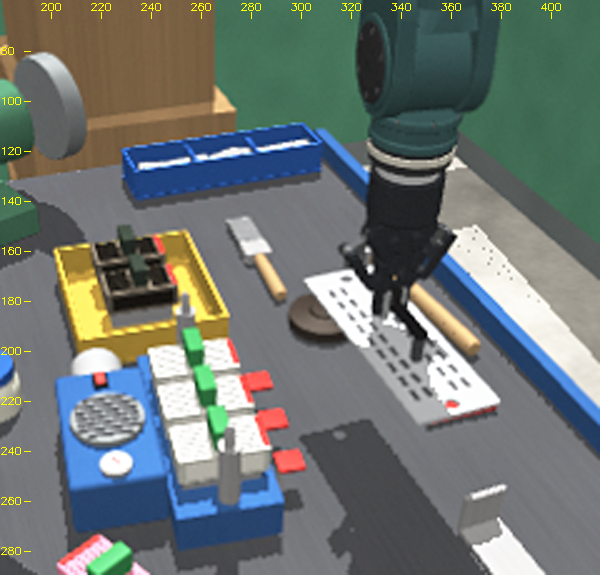

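Call:
play_rows(plan=[[1,0,-10,0,0.071],[1,0,-10,0,0.071],[1,-15,0,2,0],[1,-20,0,3,0],[1,-20,0,3,0],[1,-20,0,3,0],[1,-20,0,3,0],[1,-20,0,3,0],[1,-20,0,3,0],[1,-20,0,3,0],[1,-20,0,3,0],[1,-15,0,3,0],[1,-10,0,2.2,0],[1,-2.3,0,0,0],[1,0,0,0,0],[1,0,0,0,0],[1,0,0,0,0]])

```text
time_s: 43.67
tcp_pos: [0.4923, 0.0522, 0.201]
ee_rot: [-0.706, 0.706, -0.041, 0.04]
force: [-0.7, -0.0, -3.2]
grip_width: 0.14
```

```bash
python3 - <<'E'
from h import *
state(); save(cam('wrist'),'w22');crop('w22',200,0,360,120,5,'w22c',10);save(cam('side'),'s22');crop('s22',180,130,340,270,5,'s22c',10)
save(cam('top'),'t22');crop('t22',200,140,330,260,6,'t22c',10)
E
```

```text
t 43.67 tcp [492.3  52.2 201. ] yaw of tool x -6.56 tilt [-0. -0. -1.] F [-0.7 -0.  -3.2] w 0.14
```

View pics/w22c.png

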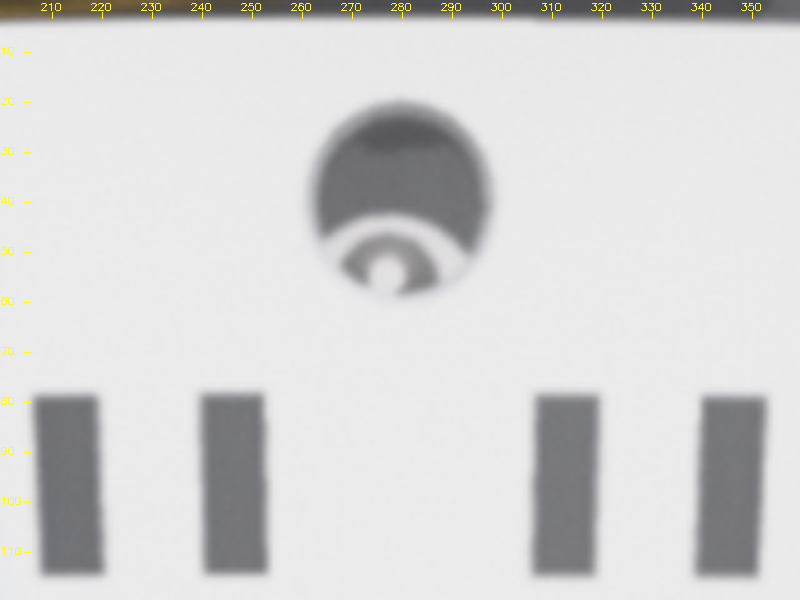

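View pics/s22c.png

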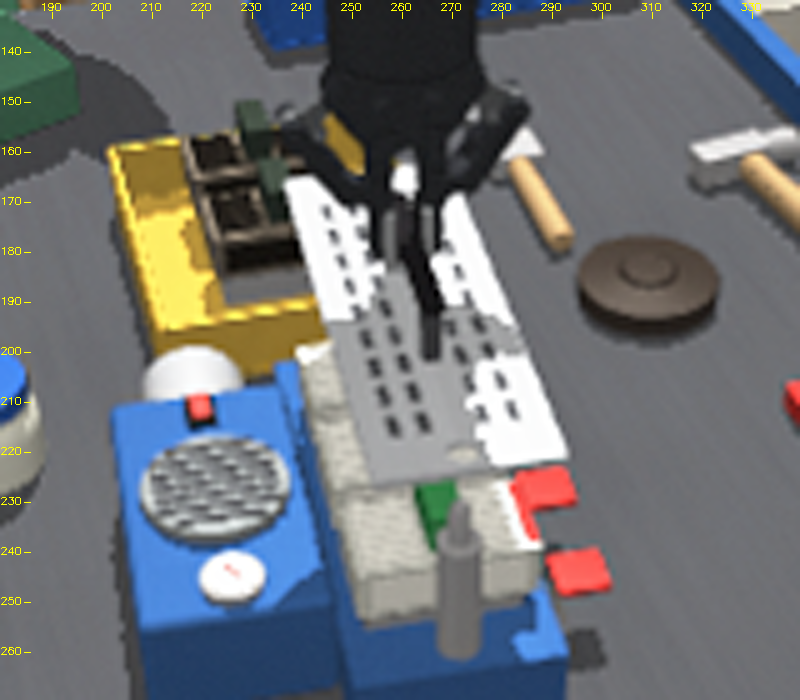

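View pics/t22c.png

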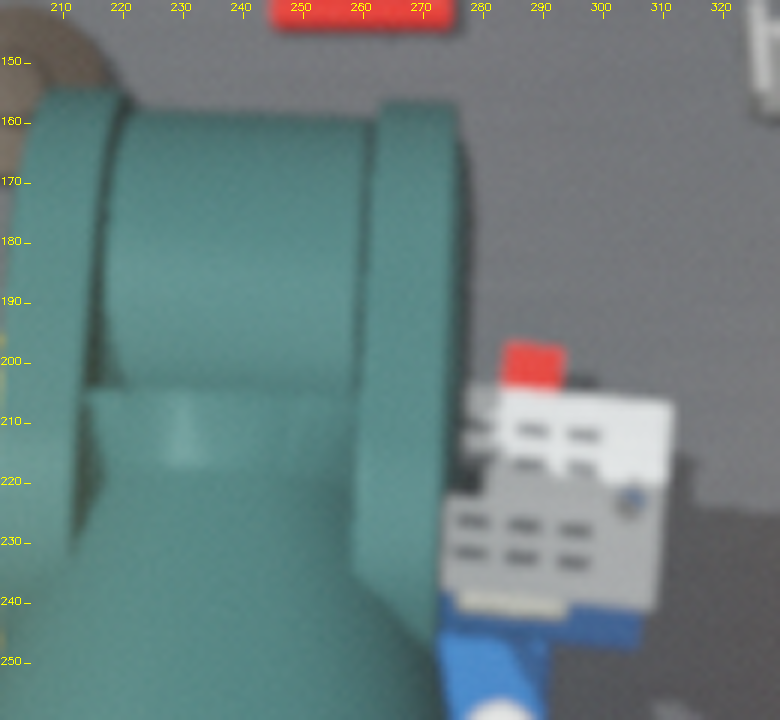

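```bash
python3 - <<'E'
from h import *
W=load('w22'); R,p=pose()
for dz in(14.5,15.5,16.5):
    H=atz(W,[(279.9,39.3)],p[2]-dz/1e3)*1e3
    print('hole',H.round(1),'in tool',(R.T@(H[0]-p*1e3)).round(1))
for z in(.151,.152,): 
    S=atz(W,[(277.3,54.3)],z)*1e3; print('stud',S.round(1),'diff tool',(R.T@(S[0]-H[0])).round(1))
a=np.radians(-6.55);print('model stud',489.4+120*.114,32.6+120*.9935)
T=load('t22')
print('near hole from top', (atz(T,[(304.2,221.8),(305,223)],p[2]-.0155)*1e3).round(1))
# expected near hole
Hn=p*1e3+R@np.array([0,15.5,-140]);print('expected near hole',Hn.round(1),proj(T,Hn/1e3))
E
```

```text
hole [[504.6 152.3 186.5]] in tool [  1.1  14.5 100.8]
hole [[504.7 152.5 185.5]] in tool [  1.1  15.5 101. ]
hole [[504.7 152.7 184.5]] in tool [  1.1  16.5 101.3]
stud [[503.3 152.6 151. ]] diff tool [-1.3 33.5 -0.3]
stud [[503.3 152.5 152. ]] diff tool [-1.3 32.5 -0.4]
model stud 503.08 151.82
near hole from top [[483.8 -83.9 185.5]
 [480.4 -86.  185.5]]
expected near hole [476.  -86.8 185.5] [[305.31806553 224.55333437]]
```

Call:
play_rows(plan=[[1,-1.2,8,-0.4,0],[1,0,8,0,0],[1,0,6,0,0],[1,0,1,0,0],[1,0,0,0,0],[1,0,0,0,0]])

```text
time_s: 44.32
tcp_pos: [0.4903, 0.0522, 0.1783]
ee_rot: [-0.706, 0.706, -0.04, 0.04]
force: [-0.2, -0.2, -4.1]
grip_width: 0.14
```

```bash
python3 - <<'E'
from h import *
state(); save(cam('wrist'),'w23');crop('w23',200,0,360,120,5,'w23c',10);save(cam('side'),'s23');crop('s23',220,180,320,270,8,'s23c',10)
save(cam('top'),'t23');crop('t23',270,190,320,240,12,'t23c',10)
E
```

```text
t 44.32 tcp [490.3  52.2 178.3] yaw of tool x -6.55 tilt [-0.  0. -1.] F [-0.2 -0.2 -4.1] w 0.14
```

View pics/w23c.png

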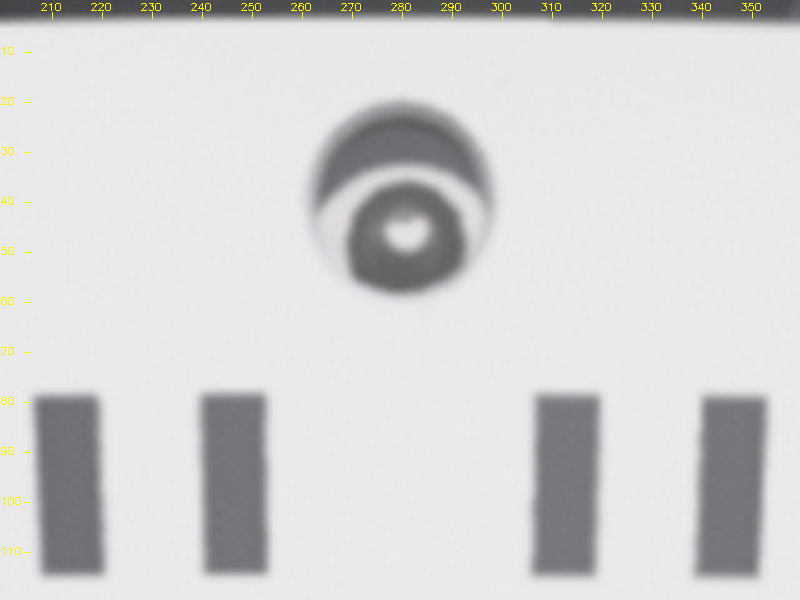

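View pics/s23c.png

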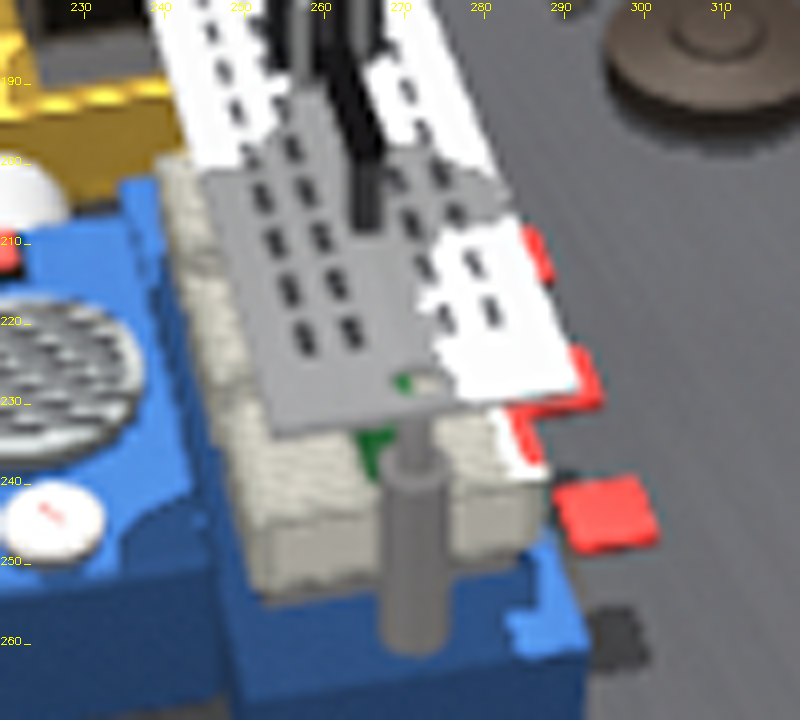

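View pics/t23c.png

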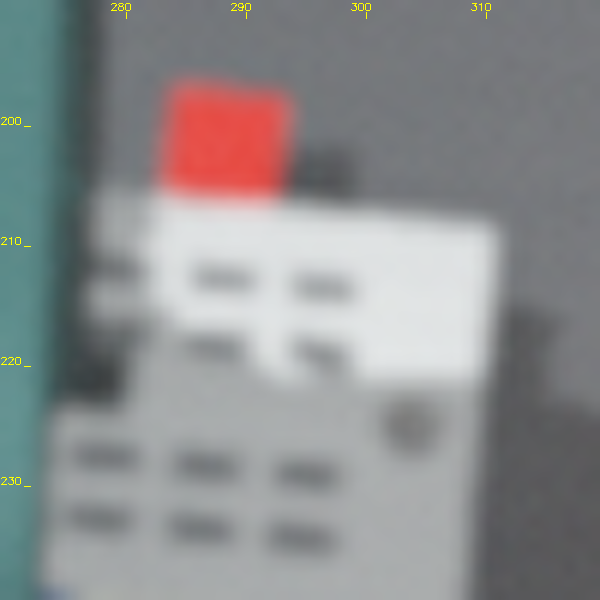

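```bash
python3 - <<'E'
from h import *
W=load('w23'); R,p=pose()
H=atz(W,[(280.,39.3)],p[2]-.0155)*1e3
S=atz(W,[(281,46.2)],.152)*1e3; print(H,S,'diff tool',(R.T@(S[0]-H[0])).round(1))
Sd=load('s23')
# near hole predicted & stud predicted in side
Hn=H[0]+R@np.array([0,0,-240]); Sn=S[0]+R@np.array([0,0,-240])
print('pred near hole(top rim) side',proj(Sd,Hn/1e3),'stud tip',proj(Sd,Sn/1e3),'model',proj(Sd,[.4757,-.0866,.152]),proj(Sd,[.4757,-.0866,.125]))
E
```

```text
[[502.66700598 152.47951529 163.05792444]] [[503.08991856 151.78917441 152.        ]] diff tool [ 0.5 11.1 -0.6]
pred near hole(top rim) side [[270.91979884 226.04294211]] stud tip [[271.14401013 229.53020828]] model [[271.1277886  229.51997382]] [[271.05300519 237.48723669]]
```

```bash
python3 - <<'E'
from h import *
W=load('w23'); R,p=pose(); T=load('t23');Sd=load('s23')
H=atz(W,[(280.,39.3)],p[2]-.0155)*1e3
Hn=H[0]+R@np.array([0,0,-240])
print(proj(T,Hn/1e3), 'bottom rim',proj(T,(Hn-[0,0,5])/1e3)); print('side bottom rim',proj(Sd,(Hn-[0,0,5])/1e3))
print(tri([(T,(303.7,224.9)),(Sd,(271.9,227.6))]),Hn)
print('corners pred', [ (c,proj(Sd,(p+R@(np.array([c[0],15.5,c[1]])/1e3)))[0].round(1),proj(T,(p+R@(np.array([c[0],15.5,c[1]])/1e3)))[0].round(1)) for c in((-48,-155),(48,-155))])
# known point check: near stud tip in top before
T1=load('top1');print(proj(T1,[.4757,-.0866,.152]))
E
```

```text
[[304.41331189 225.52061273]] bottom rim [[304.28133542 225.6743059 ]]
side bottom rim [[270.90630344 227.56302332]]
(array([ 0.4780655 , -0.08459765,  0.1559305 ]), [array([ 0. , -0.1]), array([-0.1,  0. ])]) [475.30350939 -85.95546337 163.05512056]
corners pred [((-48, -155), array([252.7, 233.3]), array([308.6, 243. ])), ((48, -155), array([291.2, 227.5]), array([311.4, 209.7]))]
[[304.34230289 225.71695127]]
```

Call:
play_rows(plan=[[1,-0.4,2,-0.6,0.01],[1,0,2,0,0],[1,0,2,0,0],[1,0,2,0,0],[1,0,2,0,0],[1,0,0,0,0],[1,0,0,0,0]])

```text
time_s: 45.05
tcp_pos: [0.4898, 0.0516, 0.1682]
ee_rot: [-0.706, 0.706, -0.044, 0.044]
force: [0.2, 1.2, -4.5]
grip_width: 0.14
```

```bash
python3 - <<'E'
from h import *
state(); save(cam('wrist'),'w24');crop('w24',200,0,360,120,5,'w24c',10);save(cam('side'),'s24');crop('s24',220,180,320,270,8,'s24c',10)
E
```

```text
t 45.05 tcp [489.8  51.6 168.2] yaw of tool x -7.12 tilt [-0. -0. -1.] F [ 0.2  1.2 -4.5] w 0.14
```

View pics/w24c.png

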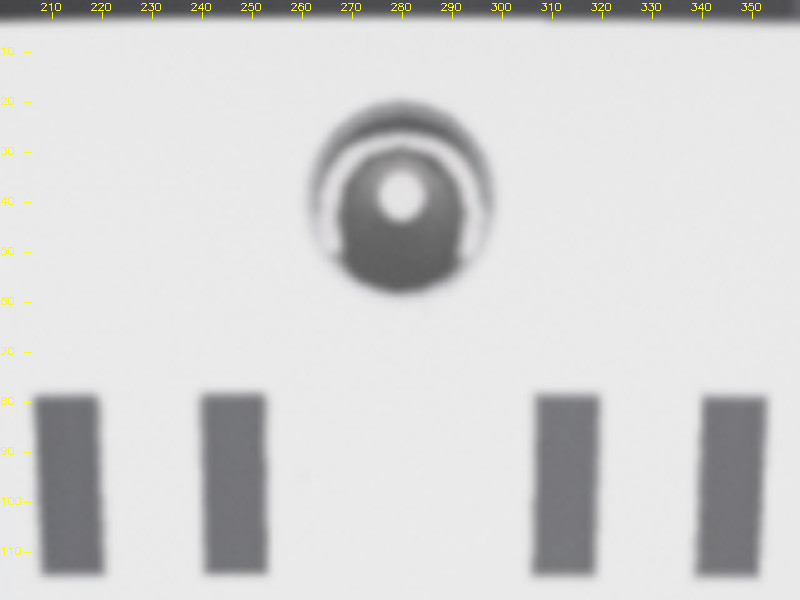

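View pics/s24c.png

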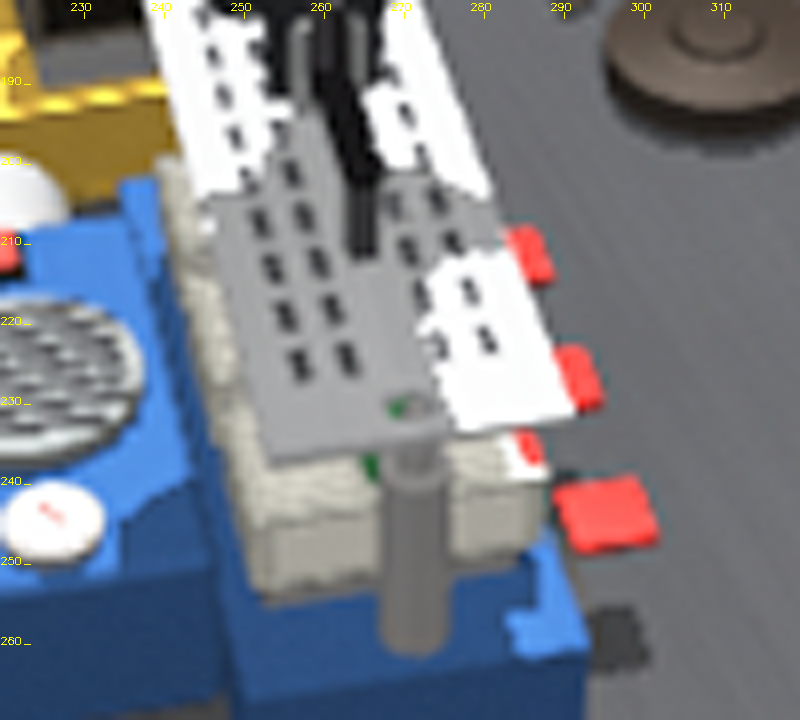

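Call:
play_rows(plan=[[1,0,2,0,0],[1,0,2,0,0],[1,0,2,0,0],[1,0,2,0,0],[1,0,0,0,0]])

```text
time_s: 45.57
tcp_pos: [0.4898, 0.0517, 0.1599]
ee_rot: [0.706, -0.706, 0.044, -0.044]
force: [0.8, 0.4, -5.0]
grip_width: 0.137
```

Call:
play_rows(plan=[[1,0,2,0,0],[1,0,2,0,0],[1,0,2,0,0],[1,0,2,0,0],[1,0,2,0,0],[1,0,0,0,0]])

```text
time_s: 46.07
tcp_pos: [0.4897, 0.0517, 0.1499]
ee_rot: [0.706, -0.706, 0.044, -0.044]
force: [0.5, 0.0, -4.1]
grip_width: 0.144
```

Call:
play_rows(plan=[[1,0,2,0,0],[1,0,1,0,0],[1,0,1,0,0],[1,0,0,0,0]])

```text
time_s: 46.4
tcp_pos: [0.4898, 0.0517, 0.1461]
ee_rot: [0.706, -0.706, 0.044, -0.044]
force: [1.5, 0.1, -4.0]
grip_width: 0.141
```

Call:
play_rows(plan=[[1,0,1,0,0],[1,0,1,0,0],[1,0,0,0,0]])

```text
time_s: 46.65
tcp_pos: [0.4901, 0.0517, 0.1455]
ee_rot: [-0.706, 0.706, -0.043, 0.044]
force: [-4.4, 0.4, 15.2]
grip_width: 0.14
```

Call:
play_rows(plan=[[0,0,-0.5,0,0],[0,0,0,0,0],[0,0,0,0,0],[0,0,0,0,0],[0,0,0,0,0],[0,0,-10,0,0],[0,0,-20,0,0],[0,0,-25,0,0],[0,0,-25,0,0],[0,0,-25,0,0],[0,0,-10,0,0],[0,0,0,0,0]])

```text
time_s: 47.65
tcp_pos: [0.4908, 0.0516, 0.2618]
ee_rot: [-0.706, 0.706, -0.043, 0.045]
force: [0.0, -0.0, 0.9]
grip_width: 1.001
```

```bash
python3 - <<'E'
from h import *
state(); save(cam('wrist'),'w25');cv2.imwrite('pics/w25b.png',cv2.resize(load('w25')['img'],None,fx=1.4,fy=1.4));save(cam('side'),'s25');crop('s25',200,170,320,270,6.5,'s25c',10)
E
```

```text
t 47.65 tcp [490.8  51.6 261.8] yaw of tool x -7.12 tilt [ 0.003 -0.    -1.   ] F [ 0.  -0.   0.9] w 1.001
```

View pics/w25b.png

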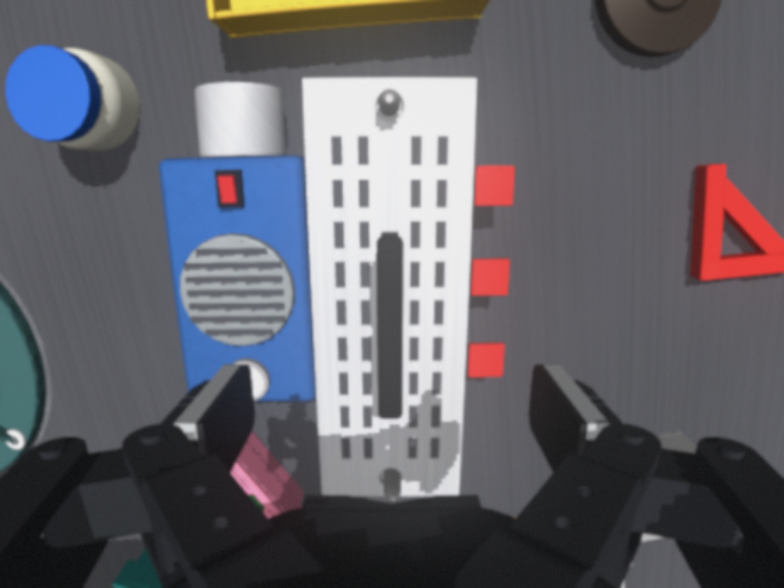

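View pics/s25c.png

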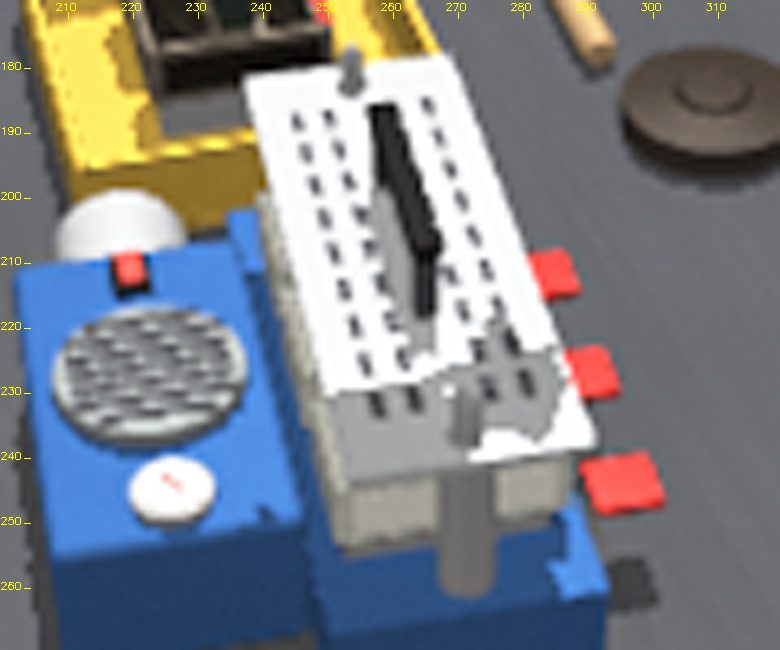

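```bash
python3 - <<'E'
from fit1 import *
W=load('w25')
P=atz(W,[(u/1.4-.15,v/1.4-.15) for u,v in [(303,77),(477,77),(323,496),(460,496)]],.130)*1e3
print(P.round(1),np.linalg.norm(P[1]-P[0]),np.linalg.norm(P[3]-P[2]),np.linalg.norm((P[0]+P[1]-P[2]-P[3])/2))
print('centre',P.mean(0))
S=load('s25'); a=np.radians(-6.55)
for z in(.130,.135,.140):
    print(z,[proj(S,[.4894+(x*np.cos(a)-y*np.sin(a))/1e3,.0326+(x*np.sin(a)+y*np.cos(a))/1e3,z])[0].round(1).tolist() for x,y in((-48,135),(48,135),(48,-135),(-48,-135))])
save(cam('top'),'t25');cv2.imwrite('pics/s25f.png',S['img'])
E
```

```text
[[ 457.9  172.4  130. ]
 [ 553.2  160.5  130. ]
 [ 424.8  -96.8  130. ]
 [ 520.6 -109.1  130. ]] 96.00793347657496 96.5223398187417 271.4387732945057
centre [489.13224326  31.72749022 130.        ]
0.13 [[236.4, 181.5], [267.8, 177.7], [291.1, 237.2], [253.4, 243.0]]
0.135 [[236.3, 180.1], [267.8, 176.3], [291.2, 235.7], [253.4, 241.5]]
0.14 [[236.3, 178.7], [267.8, 174.9], [291.2, 234.3], [253.3, 240.0]]
```

View pics/t25.png

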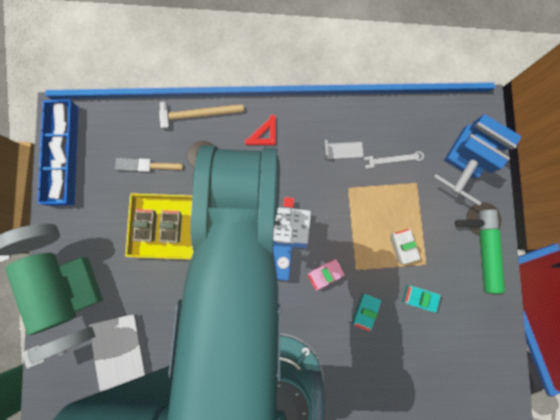

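View pics/s25f.png

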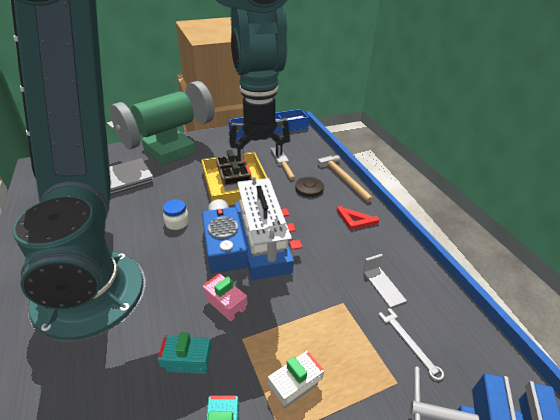

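```bash
python3 -c "
from station import hand_in
print(hand_in())"
```

```text
the job is handed in; nothing more can be done
None
```

The job is done and handed in at about 48 s of the 210 s allowed.

- **Clogged cassettes:** I pressed the tabs of the middle and near bays. Both black cassettes sprang up, and they now stand upright in the yellow tray.
- **Clean cassettes:** Two from the mat are pushed home with the red strip towards the tabs. Each went down to the bay floor (29 and 33 N at the stop). After release they stayed level with the clean one already in the far bay, which I left alone.
- **Spare:** The third clean cassette is still on the mat.
- **Baffle:** It lies on both stud shoulders. Its apparent width is 96.0 mm at one end and 96.5 mm at the other if its top is at 130 mm, so it sits level. Its corners in the side view match the predicted places for that height to about 1 pixel.
- **Bystanders:** The last top and side pictures show the bench items and look-alikes undisturbed, except the disc stack, which the arm partly hides in the top view.

**Checks that failed or disagreed:**
- **First tab press:** The closed gripper's linkage leaned on the end of the middle cassette with about 7 N and held it down, so it did not rise while the tab was pressed. It popped up as soon as I drew back. I pressed the next tab with the gripper turned.
- **Camera disagreement:** The fixed cameras and the wrist camera disagreed by 1 to 3 mm. For the baffle I lined up on hole and stud seen together, and turned it about 0.6° before lowering.
- **Bay well:** In one wrist view the empty middle bay's well measured about 2 mm off the box fit along the box's x. The other fits agreed to about 1 mm.

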